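# Unload the bench UV curing station

## Robot

A 6-joint arm with a two-finger parallel gripper is mounted at the origin on the work surface. World frame = base frame: x ahead of the robot, y to its left, z up, the work surface at z = 0. Lengths are in m, angles in rad, forces in N, time in s.
With the tool pointing down it reaches from about 0.425 to 0.95 m from the base axis. Payload 3.5 kg.
Tool frame: the origin (TCP) lies on the centre line of the jaws, within the pads' length; the fingertips stand 19 mm ahead of it and the grasp point (between the pads) is the TCP; z points along the fingers, y is the line along which they close (so a half turn about z gives the same grasp; the last joint's range is limited). The gripper opens to 85 mm and grips with 20 to 120 N. Pads are 22 mm wide; open, the fingers measure 114 mm over their backs; the gripper's body (76 mm by 85 mm) begins 54 mm behind the grasp point. The pads swing forward as they close: fully open they stand 13 mm farther back than shut.
Start: joints at [-1.483, 0.286, 1.577, -0, 1.279, -0.15], TCP at [0.159, -0.656, 0.25] pointing down, gripper open.
Joint ranges: [-2.77, 2.77], [-0.9, 2.22], [0.21, 2.48], [-1.53, 4.67], [0.24, 2.81], [-2.84, 2.84]. Speed limits (rad/s): [2.79, 2.79, 3.14, 3.14, 3.14, 3.14].

## Interface

Orientations are given as a unit quaternion [x, y, z, w].
In Python, from plant import ctrl, imaging gives the robot as it stands. The module is installed in compiled form; this text tells all that it offers.
- The arm moves only by the shell command python3 -m handwheel 'ROWS' [OPENING] [FORCE]. ROWS is JSON, one flat list of numbers, 6 for each row, row after row: the shift along the world's x, y, z in units of 150 mm (1.0 is 150 mm), then the turn, a rotation vector about the world's x, y, z in units of 90 degrees (1.0 is 90 degrees). In form: [tx, ty, tz, rx, ry, rz, tx, ty, tz, rx, ry, rz, ...]. A call has 1 to 5 rows; each row shifts and turns the commanded pose from where the row before left it; what a row does not reach is not made up. A row lasts 1/12 s, in which the tool goes at most 41.7 mm and 7.16 degrees, less where a joint would pass 70% of its speed; a pose out of reach is approached as far as the arm can. A call with a number of a shift or a turn outside -1 to 1 is refused whole. A call with a gripper value outside its range is refused whole. OPENING is the opening, from 0 (shut) to 1 (fully open), set as the call begins (- or left out, the last holds). The fingers move at their own pace and stop on an object; FORCE is the grip in N (left out, the last holds). Time passes only in rows, so rows that do not move let the fingers close. It gives the time, the measured TCP pose, the force, the opening and the grip force at its end, in the units of the state.
- ctrl.get_state(): the state, without advancing time (a new reading comes with each control period).
- imaging.read_camera(name): name is "scene" or "top" or "wrist"; returns (picture, depth): 480x640x3 uint8, blue, green, red; 480x640 float32, m along the optical axis (not along the pixel's ray), 0 where there is no reading.
- imaging.get_calibration(name): a dict with "fovy" (degrees; the focal length in pixels is half the picture's height over the tangent of half this angle, whatever the lens; pixels are square), "cx", "cy" (the principal point, pixels), "R" (3x3) and "t" (3): a world point X has camera coordinates R X + t. Camera axes: x right, y down, z forward; pixel columns grow to the right and rows downward; lengths in m; the calibration is good to about 2 mm. A picture is of the moment at which its call begins: read the wrist's pose just before it. get_calibration takes no time and is no camera call; for the wrist camera it gives the pose at the moment of the call.
- ctrl.sign_off(): hands the job in; it is judged then, once.
The state is a dict: "time": time; "qpos": joint angles; "dq": joint speeds; "joint_efforts": joint torques, N m; "eef_pos": TCP position; "tcp_rot": TCP orientation; "contact_force": force on the tool from outside, world axes, zero at the start; "wrist_torque": the same for the moment, N m; "opening": opening from 0.0 (shut) to 1.0 (fully open); "finger_force": force on a finger pad.
Only numpy, scipy, OpenCV 4.12 (cv2) and the standard library are available. Lean on these libraries where they do the work, as an engineer would, in place of code of your own. Each camera call takes 0.05 s, during which the arm holds its last target. There are 200 camera calls.

## Task

The modules under the UV lamp are cured: first wind the lamp head up with the handwheel on the column until the wheel's white index line meets the white pointer beside it. Then open the clamp lever, pull the sliding table out until its pointer stands on the long unload mark of the scale, and lock the lever firmly again. With the table locked, move every module to the black tray and lay it flat inside, upright and side by side, and leave the things standing around where they are.

Things in the scene. Friction and masses are not known exactly. Their poses are not given: they have to be found in the camera images.
- station: curing station, fixed: grey base plate 200 x 610 x 12 mm, rail along its y axis, column at its +y end (cap top z 233 mm). Origin at the middle of the underside; x points across it away from the robot, y along the rail to the column, z up. Lamp head (166 mm in x, 206 mm in y, amber skirt) over station y 17 to 223 mm: skirt edge at z 58 mm, roof at z 142 mm at wheel 0, rising 5 mm per rad
- wheel (a joint): angle of the handwheel on top of the column (rad, 0 to 6.0), vertical axis, grows counter-clockwise seen from above and raises the lamp; the index line meets the pointer at 5.2. Black knurled wheel 60 mm in diameter, 20 mm thick; stays where it is left; takes 0.15 N m. Wound down, the lamp's skirt hangs lower than the heat sinks of the modules and would catch them
- wheel_center (a point): middle of the handwheel, on its axis, half way up its rim (z 255 mm); nothing is above the wheel, and the cap below it is 12 mm under the rim
- wheel_index (a point): outer end of the white index line, on top of the handwheel, 28 mm from its axis, in line with the axis
- wheel_pointer (a point): inner end of the fixed white pointer on the column's cap, on the robot's side (-x of the station) of the wheel's axis and 18 mm below its middle
- slide_table (a joint): travel of the sliding table (m, 0 to 0.245): 0 is right under the lamp, grows as it is pulled out along the station's -y; at the unload mark it is 0.220. Unclamped it takes about 7 N to move and stays where it is left; clamped it holds against an ordinary push (a hard shove can make it creep a millimetre or so)
- table_pointer (a point): tip of the steel pointer on the robot's side of the table's end block, 5 mm above the scale strip; it belongs over the unload mark
- unload_mark (a point): the long black line (30 mm across the white scale strip, 3 mm wide) on the robot's side of the base plate; same station x as the table's pointer
- table_deck (a point): centre of the upper face of the sliding table (inside 140 x 200 mm, rim 6 mm high, at z 46 mm) on which the modules lie
- pull_knob (a point): centre of the top of the black pull knob on the table's end block: upright cylinder 28 mm in diameter, 42 mm high, standing on the block's top at z 62 mm; it is 69 mm from the clamp lever's axis (+x)
- clamp (a joint): angle of the clamp lever on the table's end block (rad, 0 to 1.57), vertical axis, grows clockwise seen from above: 0 fully open, pointing along the station's -y; 1.57 fully locked, pointing along -x to the robot. It bites from about 1.0 and holds firmly above 1.3; stays where it is left; takes about 4 N at its end, up to 9 N while biting
- clamp_axis (a point): point on the clamp lever's axis at the height of the lever arm's middle (z 78 mm)
- clamp_grip (a point): middle of the lever arm, 52 mm from its axis: black bar 14 mm wide and 14 mm high, reaching from the hub to 81 mm from the axis, its underside 9 mm above the end block (z 71 mm); at this distance it is clear of the block's edges all along its swing
- tray: black flat tray fixed on the bench, 206 x 176 mm (long side along its x axis), rim 14 mm high, wall and floor 4 mm; origin at the centre of its underside. It holds four modules, two by two
- module1: cured power module (two to four lie on the table; None if absent): green board 72 mm (its x axis) by 50 mm (y), 4 mm thick, with a finned aluminium heat sink 40 mm (x) by 26 mm (y) in the middle, its top 30 mm above the underside, and low parts (17 mm) at both ends; origin at the centre of the underside; 90 to 180 g. Best gripped across the 26 mm of the heat sink
- module2: same as module1
- module3: same as module1
- module4: same as module1
- bottle: white solvent bottle, 68 mm in diameter, 190 mm high, standing behind the work; origin under its centre; leave it alone
- jar: small jar, 50 mm in diameter, 50 mm high, beyond the tray; origin under its centre; leave it alone
- spool: solder spool, 56 mm in diameter, 40 mm high, behind the work; origin under its centre; leave it alone

How it is judged:
By the outcome, as a careful person would: the job done as asked, in the order asked, and still so for the second after the job is handed in, with the robot touching nothing.
Of module1, module2, module3, module4 only 2 to 4 are there at a start; the rules pass over those that are not, and their reading is None.
At some moment in a run one of module1, module2, module3, module4 may be knocked a few centimetres aside while the robot is not near it.
Once in a run the grip may slacken for a moment while it holds something.
It also fails if it takes over 210 s, if anything falls off the work surface, if the arm or the gripper's body presses on something with over 40 N, if the wrist force passes 120 N, or if a joint passes its speed limit or range.

## Working session

There is one attempt and no reset: what is moved stays moved. The work goes in short steps, Python scripts to look and compute and a shell command to move; the robot and the scene stay as the last step left them, time stands still between calls to the robot, and variables do not carry over. Pictures are saved under pics/ and viewed, at most 14 in all, crops included, and the job is handed in when it is done.

```bash
mkdir -p pics
cat > h.py <<'E'
import numpy as np, cv2
from plant import ctrl, imaging
def cam(n):
    c=imaging.get_calibration(n); im,d=imaging.read_camera(n)
    f=240/np.tan(np.radians(c["fovy"])/2)
    return im,d,dict(f=f,cx=c["cx"],cy=c["cy"],R=np.array(c["R"]),t=np.array(c["t"]))
def cloud(d,c):
    v,u=np.mgrid[0:480,0:640]
    P=np.stack([(u-c["cx"])/c["f"]*d,(v-c["cy"])/c["f"]*d,d],-1)
    W=(P-c["t"])@c["R"]; W[d<=0]=np.nan
    return W
def ray(u,v,z,c):
    r=c["R"].T@np.array([(u-c["cx"])/c["f"],(v-c["cy"])/c["f"],1]); o=-c["R"].T@c["t"]
    return o+r*(z-o[2])/r[2]
def proj(X,c):
    p=c["R"]@np.array(X)+c["t"]; return c["f"]*p[:2]/p[2]+[c["cx"],c["cy"]]
E
python3 - <<'E'
from h import *
np.set_printoptions(precision=3,suppress=True)
for n in("top","scene"):
    im,d,c=cam(n); cv2.imwrite(f"pics/{n}0.png",im); np.savez(f"{n}0.npz",im=im,d=d,**c)
    print(n,c["f"],-c["R"].T@c["t"],c["R"])
print(ctrl.get_state())
E
```

```text
top 574.9741919227023 [0.388 0.001 1.636] [[-0.018 -1.     0.01 ]
 [-0.99   0.016 -0.142]
 [ 0.142 -0.012 -0.99 ]]
scene 566.8590243436965 [ 1.671 -0.28   0.878] [[ 0.246  0.969  0.022]
 [ 0.524 -0.114 -0.844]
 [-0.815  0.219 -0.536]]
{'time': 0.1, 'qpos': array([-1.483,  0.287,  1.578, -0.   ,  1.279, -0.15 ]), 'dq': array([ 0.001, -0.004, -0.004,  0.002,  0.   , -0.   ]), 'joint_efforts': array([  0.001, -40.73 , -29.37 ,  -0.   ,   0.003,   0.   ]), 'eef_pos': array([ 0.159, -0.655,  0.249]), 'tcp_rot': array([ 0.993,  0.119,  0.   , -0.001]), 'contact_force': array([ 0.535, -0.232, -0.716]), 'wrist_torque': array([ 0.02 ,  0.002, -0.042]), 'finger_force': 0.0, 'opening': 0.9981342609997376}
```

View pics/top0.png

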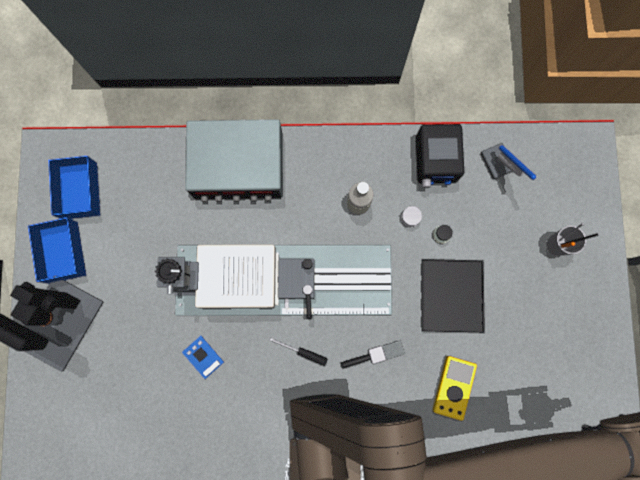

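View pics/scene0.png

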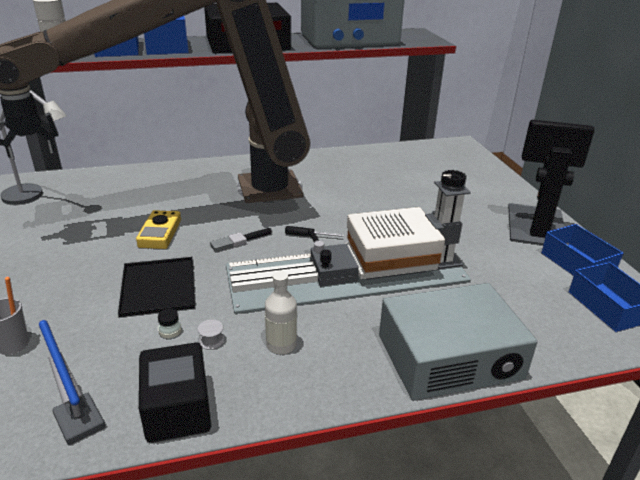

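Run:
```python
from h import *
np.set_printoptions(precision=4,suppress=True)
im,d,c=cam("top")
cv2.imwrite("pics/top1.png",cv2.resize(im[225:345,150:350],None,fx=4,fy=4,interpolation=cv2.INTER_CUBIC))
cv2.imwrite("pics/top2.png",cv2.resize(im[235:345,340:500],None,fx=5,fy=5,interpolation=cv2.INTER_CUBIC))
W=cloud(d,c); z=W[...,2]
def rect(lo,hi,box,n):
    v0,v1,u0,u1=box; m=np.zeros_like(z,bool); m[v0:v1,u0:u1]=True; m&=(z>lo)&(z<hi)
    P=W[m]; r=cv2.minAreaRect((P[:,:2]*1000).astype(np.float32)); print(n,m.sum(),r,np.median(P[:,2]),P[:,:2].mean(0))
rect(.006,.018,(225,340,160,410),"base")
rect(.13,.155,(235,320,185,290),"roof")
rect(.245,.285,(245,300,150,200),"wheel")
rect(.055,.066,(235,320,270,330),"block")
rect(.095,.11,(235,320,290,330),"knob")
rect(.074,.095,(270,330,290,330),"lever")
rect(.009,.02,(250,345,410,495),"trayrim")
print("grid z med tray", np.nanmedian(z[270:320,430:475]))
```

```text
base 5724 ((528.31298828125, 105.57662963867188), (714.2044067382812, 324.45428466796875), 89.04644012451172) 0.010914902530977107 [0.5209 0.0301]
roof 4656 ((534.2413330078125, 240.61045837402344), (230.9457550048828, 163.5923309326172), 89.0698013305664) 0.13526132935289034 [0.533  0.2337]
wheel 510 ((536.4217529296875, 369.976318359375), (60.56193161010742, 58.33403396606445), 61.108760833740234) 0.26148946300405285 [0.5358 0.3693]
block 1095 ((526.0704345703125, 75.3636245727539), (105.7039566040039, 148.92733764648438), 87.65110778808594) 0.060454407208568074 [0.5299 0.077 ]
knob 80 ((566.6676025390625, 39.87000274658203), (24.386493682861328, 24.724828720092773), 87.0283432006836) 0.10299908599197499 [0.567  0.0396]
lever 204 ((464.9244689941406, 40.429100036621094), (21.77920150756836, 91.5924072265625), 89.11255645751953) 0.083600580996516 [0.4676 0.039 ]
trayrim 532 ((487.03387451171875, -365.2114562988281), (231.4596405029297, 209.126220703125), 1.8440303802490234) 0.01128890826938822 [ 0.4835 -0.3704]
grid z med tray 0.0026685314464613033
```

View pics/top1.png

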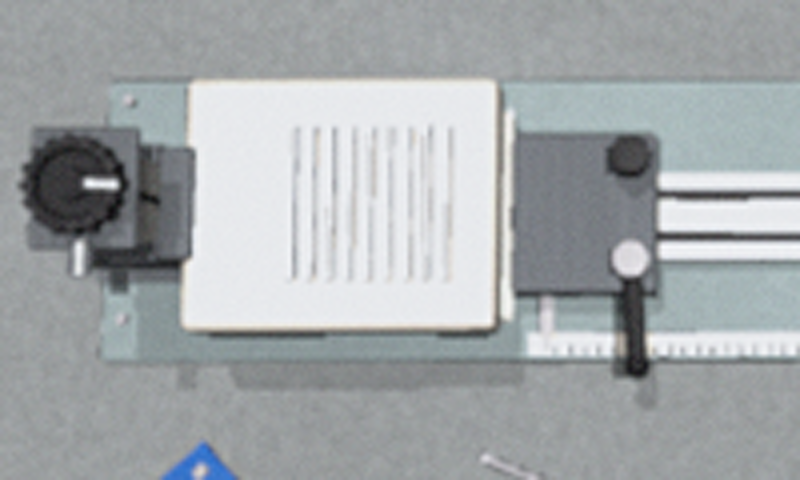

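```bash
python3 -m handwheel '[0.15,0.21,0.05,0,0,0, 0.15,0.21,0.05,0,0,0, 0.15,0.21,0.05,0,0,0, 0.15,0.21,0.05,0,0,0, 0.15,0.21,0.05,0,0,0]' 1 40
python3 -m handwheel '[0.15,0.21,0.05,0,0,0, 0.15,0.21,0.05,0,0,0, 0.15,0.21,0.05,0,0,0, 0.15,0.21,0.05,0,0,0, 0.15,0.21,0.05,0,0,0]'
python3 -m handwheel '[0.15,0.21,0.05,0,0,0, 0.15,0.21,0.05,0,0,0, 0.15,0.21,0.05,0,0,0, 0.15,0.21,0.05,0,0,0, 0,0.27,0.0,0,0,-0.07]'
python3 -m handwheel '[0.02,0.27,0,0,0,-0.07, 0.02,0.27,0,0,0,-0.07, 0.02,0.27,0,0,0,-0.07, 0.02,0.27,0,0,0,0, 0.02,0.27,0,0,0,0]'
python3 -m handwheel '[0.02,0.27,0,0,0,0, 0.02,0.27,0,0,0,0, 0.02,0.27,0,0,0,0, 0.02,0.27,0,0,0,0, 0.02,0.27,0,0,0,0]'
python3 -m handwheel '[0,0,0,0,0,0,0,0,0,0,0,0]'
python3 - <<'E'
from h import *
im,d,c=cam("wrist"); cv2.imwrite("pics/w0.png",im); np.savez("w0.npz",im=im,d=d,**c)
print(-c["R"].T@c["t"],c["R"],c["f"])
E
```

```text
time: 0.57
eef_pos: [0.2721, -0.4967, 0.2876]
tcp_rot: [0.993, 0.118, -0.0, -0.0]
contact_force: [0.3, 0.1, -0.3]
opening: 1.0
finger_force: 0.0
time: 0.98
eef_pos: [0.3846, -0.3391, 0.3255]
tcp_rot: [0.993, 0.118, -0.0, -0.0]
contact_force: [-0.3, -0.4, -0.9]
opening: 1.001
finger_force: 0.0
time: 1.4
eef_pos: [0.4765, -0.1736, 0.3565]
tcp_rot: [0.998, 0.063, 0.001, 0.001]
contact_force: [-0.4, 0.1, 0.9]
opening: 1.0
finger_force: 0.0
time: 1.82
eef_pos: [0.4884, 0.0267, 0.3552]
tcp_rot: [0.995, -0.097, 0.0, 0.0]
contact_force: [1.1, 0.2, -0.2]
opening: 1.0
finger_force: 0.0
time: 2.23
eef_pos: [0.5034, 0.2294, 0.3551]
tcp_rot: [0.995, -0.096, -0.0, 0.0]
contact_force: [1.1, -0.7, 1.0]
opening: 1.004
finger_force: 0.0
time: 2.4
eef_pos: [0.5033, 0.2292, 0.3546]
tcp_rot: [0.996, -0.094, -0.001, 0.0]
contact_force: [0.6, -0.6, 0.4]
opening: 0.999
finger_force: 0.0
[0.58216682 0.21553084 0.47890672] [[-1.87707045e-01 -9.82224715e-01  8.20785800e-04]
 [-9.33134221e-01  1.78586407e-01  3.12037530e-01]
 [-3.06637555e-01  5.78057392e-02 -9.50069422e-01]] 371.9679550191938
```

View pics/w0.png

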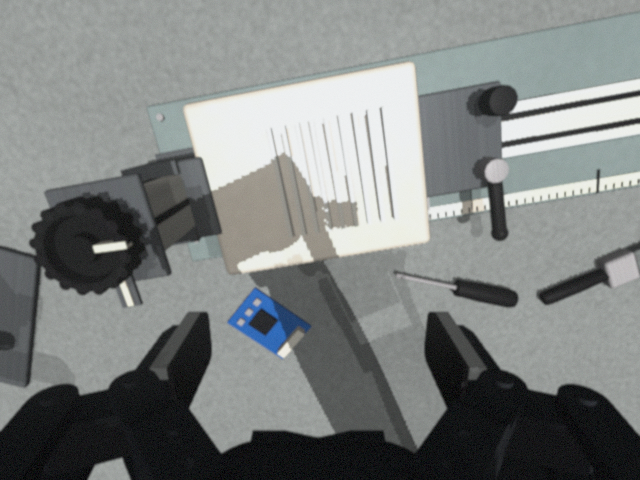

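```bash
cat > wh.py <<'E'
from h import *
def wheel(f):
    D=np.load(f); c={k:D[k] for k in("f","cx","cy","R","t")}; im=D["im"]; W=cloud(D["d"],c); z=W[...,2]
    near=np.hypot(W[...,0]-.536,W[...,1]-.37)<.05
    m=(z>.25)&(z<.28)&near
    P=W[m]; (x,y),r=cv2.minEnclosingCircle((P[:,:2]*1000).astype(np.float32))
    zt=np.median(P[:,2])
    b=m&(im.min(-1)>150)
    vs,us=np.nonzero(b); Q=np.array([ray(u,v,zt,c) for u,v in zip(us,vs)])
    q=Q[:,:2].mean(0); vx=cv2.fitLine((Q[:,:2]*1000).astype(np.float32),cv2.DIST_L2,0,.01,.01).ravel()
    p=(z>.225)&(z<.247)&near&(im.min(-1)>120)
    print("wheel c",x,y,"r",r,"z",zt,"idx mean",q,"angle",np.degrees(np.arctan2(q[1]-y/1e3,q[0]-x/1e3)),"line",np.degrees(np.arctan2(vx[1],vx[0])),len(Q),"minmax",Q.min(0),Q.max(0))
    if p.sum(): print("pointer",p.sum(),W[p].mean(0),W[p].min(0),W[p].max(0))
    return W,im,c
E
python3 - <<'E'
from wh import *
np.set_printoptions(precision=4,suppress=True)
W,im,c=wheel("w0.npz")
for n,u,v,z in(("mark",598,180,.013),("mark_t",598,170,.013),("mark_b",599,192,.013),("scale0",432,216,.013),("scale1",639,181,.013),("axis",496,171,.09),("knob",502,99,.104),("levtip",501,236,.085),("knob_d",0,0,0)):
    print(n,ray(u,v,z,c))
z=W[...,2]
for n,b,lo,hi in(("knob",(80,125,470,525),.095,.112),("hub",(150,190,475,520),.086,.1),("lever",(180,245,480,520),.078,.09),("block",(80,215,420,510),.055,.068)):
    s=W[b[0]:b[1],b[2]:b[3]].reshape(-1,3); s=s[(s[:,2]>lo)&(s[:,2]<hi)]
    print(n,len(s),s.mean(0) if len(s) else"",cv2.minAreaRect((s[:,:2]*1e3).astype(np.float32)) if len(s) else "")
E
```

```text
wheel c 535.3678588867188 371.2637023925781 r 31.192337036132812 z 0.2644026689023049 idx mean [0.5337 0.3539] angle -95.33697586614846 line 86.921616 253 minmax [0.5309 0.3436 0.2644] [0.5366 0.364  0.2644]
pointer 201 [0.5053 0.3748 0.2367] [0.486  0.3499 0.2297] [0.5729 0.4042 0.2397]
mark [ 0.446  -0.1159  0.013 ]
mark_t [ 0.4587 -0.1154  0.013 ]
mark_b [ 0.4302 -0.1178  0.013 ]
scale0 [0.4387 0.0924 0.013 ]
scale1 [ 0.4351 -0.1664  0.013 ]
axis [0.4979 0.0431 0.09  ]
knob [0.5678 0.0411 0.104 ]
levtip [0.4236 0.0384 0.085 ]
knob_d [ 0.7734  0.5394 -0.    ]
knob 812 [0.5673 0.0425 0.1039] ((567.1068115234375, 41.18117904663086), (27.3369140625, 27.096492767333984), 31.094982147216797)
hub 373 [0.4975 0.042  0.0869] ((496.0384521484375, 43.25971221923828), (25.010150909423828, 29.602577209472656), 61.79694747924805)
lever 886 [0.454  0.0413 0.0846] ((454.08807373046875, 40.3846435546875), (72.1578598022461, 17.005643844604492), 3.985727548599243)
block 7019 [0.5345 0.0715 0.0627] ((531.485595703125, 66.59795379638672), (86.00057220458984, 110.22004699707031), 89.57059478759766)
```

```bash
python3 -m handwheel '[0.054,0.236,0,0,0,0, 0.054,0.236,0,0,0,0, 0.054,0.236,0,0,0,0, 0.054,0.236,0,0,0,0, 0,0,0,0,0,0]' 1 60
python3 -m handwheel '[0,0,-0.2,0,0,0, 0,0,-0.2,0,0,0, 0,0,-0.2,0,0,0, 0,0,0,0,0,0]'
python3 -m handwheel '[0,0,0,0,0,0, 0,0,0,0,0,0, 0,0,0,0,0,0, 0,0,0,0,0,0, 0,0,0,0,0,0]' 0.5 60
python3 -c "
from plant import ctrl;s=ctrl.get_state();print(s['qpos'],s['wrist_torque'])"
```

```text
time: 2.87
eef_pos: [0.5371, 0.3717, 0.3537]
tcp_rot: [0.995, -0.096, -0.001, -0.001]
contact_force: [-0.2, -0.9, -1.2]
opening: 0.997
finger_force: 0.0
time: 3.2
eef_pos: [0.5338, 0.3654, 0.257]
tcp_rot: [0.995, -0.098, -0.006, 0.004]
contact_force: [-0.4, -0.6, -1.9]
opening: 1.001
finger_force: 0.0
time: 3.62
eef_pos: [0.5378, 0.3696, 0.2691]
tcp_rot: [0.995, -0.097, 0.003, -0.002]
contact_force: [1.2, 1.8, 4.1]
opening: 0.671
finger_force: 66.5
[4.46782932e-01 2.20758095e-01 1.62108450e+00 4.71348762e-04
 1.29279216e+00 2.21106112e+00] [ 0.40761281 -0.12051565 -0.08213298]
```

```bash
python3 -m handwheel '[0,0,0,0,0,0.078, 0,0,0,0,0,0.078, 0,0,0,0,0,0.078, 0,0,0,0,0,0.078, 0,0,0,0,0,0.078]'
python3 -m handwheel '[0,0,0,0,0,0.078, 0,0,0,0,0,0.078, 0,0,0,0,0,0.078, 0,0,0,0,0,0.078, 0,0,0,0,0,0.078]'
python3 - <<'E'
from h import *
s=ctrl.get_state();print(s['qpos'],s['wrist_torque'])
im,d,c=cam("scene");cv2.imwrite("pics/s1.png",im[100:340,220:540])
W=cloud(d,c)
b=W[215:240,360:430]; print("roof z",np.nanmedian(b[...,2]))
D=np.load("scene0.npz");W0=cloud(D["d"],c);print("roof z0",np.nanmedian(W0[215:240,360:430,2]))
E
```

```text
time: 4.03
eef_pos: [0.5376, 0.3714, 0.2691]
tcp_rot: [0.978, 0.211, 0.004, -0.003]
contact_force: [0.4, 7.3, 4.4]
opening: 0.671
finger_force: 66.4
time: 4.45
eef_pos: [0.5364, 0.3727, 0.2689]
tcp_rot: [0.868, 0.496, 0.004, -0.004]
contact_force: [-1.5, 10.1, 4.8]
opening: 0.676
finger_force: 48.0
[0.44922219 0.2212182  1.62089008 0.00828623 1.29173643 0.98005431] [ 1.72036173  0.39650001 -0.20264898]
roof z 0.1399382543086155
roof z0 0.1339365611937687
```

```bash
python3 -m handwheel '[0,0,0,0,0,0.078, 0,0,0,0,0,0.078, 0,0,0,0,0,0.078, 0,0,0,0,0,0.078, 0,0,0,0,0,0.078]'
python3 -m handwheel '[0,0,0,0,0,0.078, 0,0,0,0,0,0.078, 0,0,0,0,0,0.078, 0,0,0,0,0,0.078, 0,0,0,0,0,0.078]' 
python3 -m handwheel '[0,0,0,0,0,0.078, 0,0,0,0,0,0.078, 0,0,0,0,0,0.078, 0,0,0,0,0,0.078, 0,0,0,0,0,0.078]' 
python3 -m handwheel '[0,0,0,0,0,0.078, 0,0,0,0,0,0.078, 0,0,0,0,0,0.078, 0,0,0,0,0,0.078, 0,0,0,0,0,0.078]' 
python3 -m handwheel '[0,0,0,0,0,0.078, 0,0,0,0,0,0.078, 0,0,0,0,0,0.078, 0,0,0,0,0,0.078, 0,0,0,0,0,0.078]' 
python3 -m handwheel '[0,0,0,0,0,0.078, 0,0,0,0,0,0.078, 0,0,0,0,0,0.078, 0,0,0,0,0,0]'
python3 - <<'E'
from h import *
s=ctrl.get_state();print(s['qpos'],s['wrist_torque'])
im,d,c=cam("scene")
W=cloud(d,c)
b=W[212:235,360:430]; print("roof z",np.nanmedian(b[...,2]))
E
```

```text
time: 4.92
eef_pos: [0.5347, 0.373, 0.2691]
tcp_rot: [0.678, 0.735, 0.003, -0.004]
contact_force: [-5.9, 10.4, 7.3]
opening: 0.674
finger_force: 63.3
time: 5.33
eef_pos: [0.5331, 0.3724, 0.269]
tcp_rot: [0.425, 0.905, 0.002, -0.004]
contact_force: [-10.8, 6.8, 9.7]
opening: 0.673
finger_force: 63.5
time: 5.75
eef_pos: [0.5322, 0.371, 0.269]
tcp_rot: [0.132, 0.991, 0.001, -0.005]
contact_force: [-13.7, 3.0, 10.6]
opening: 0.672
finger_force: 63.8
time: 6.17
eef_pos: [0.5323, 0.3692, 0.269]
tcp_rot: [-0.173, 0.985, -0.0, -0.005]
contact_force: [-15.3, -1.7, 12.1]
opening: 0.674
finger_force: 63.9
time: 6.58
eef_pos: [0.5334, 0.3679, 0.269]
tcp_rot: [-0.462, 0.887, -0.001, -0.004]
contact_force: [-13.9, -5.4, 10.9]
opening: 0.672
finger_force: 63.8
time: 6.92
eef_pos: [0.5344, 0.3674, 0.269]
tcp_rot: [-0.616, 0.788, -0.001, -0.003]
contact_force: [-10.9, -5.6, 10.2]
opening: 0.672
finger_force: 63.8
[ 0.44710421  0.21871584  1.62367243 -0.00278733  1.30523924 -2.44981577] [-1.01065054  1.42222948  0.08897685]
roof z 0.15702274008930042
```

```bash
python3 -m handwheel '[0,0,0,0,0,0, 0,0,0,0,0,0, 0,0,0,0,0,0]' 1
python3 -m handwheel '[0,0,0.25,0,0,0, 0,0,0.25,0,0,0, 0.04,0.2,0.2,0,0,0, 0.04,0.2,0,0,0,0, 0,0,0,0,0,0]'
python3 - <<'E'
from wh import *
np.set_printoptions(precision=4,suppress=True)
im,d,c=cam("wrist"); np.savez("w1.npz",im=im,d=d,**c); W,_,_=wheel("w1.npz")
u,v=proj([.535,.371,.26],c).astype(int);print(u,v)
cv2.imwrite("pics/w1.png",cv2.resize(im[max(v-100,0):v+100,max(u-100,0):u+100],None,fx=2.5,fy=2.5))
E
```

```text
time: 7.22
eef_pos: [0.5365, 0.3687, 0.2658]
tcp_rot: [-0.614, 0.79, -0.0, 0.0]
contact_force: [-0.3, 0.4, -0.3]
opening: 1.0
finger_force: 0.0
time: 7.63
eef_pos: [0.5491, 0.4319, 0.3726]
tcp_rot: [-0.615, 0.789, 0.0, 0.004]
contact_force: [-1.0, 0.3, -0.8]
opening: 1.0
finger_force: 0.0
wheel c 535.207763671875 371.3423156738281 r 30.359827041625977 z 0.2649527412445096 idx mean [0.5162 0.3731] angle 174.74485262858096 line -5.7813725 293 minmax [0.506  0.3698 0.265 ] [0.5261 0.3763 0.265 ]
pointer 1005 [0.5312 0.3539 0.2346] [0.486  0.3394 0.231 ] [0.5725 0.4039 0.2396]
316 146
```

View pics/w1.png

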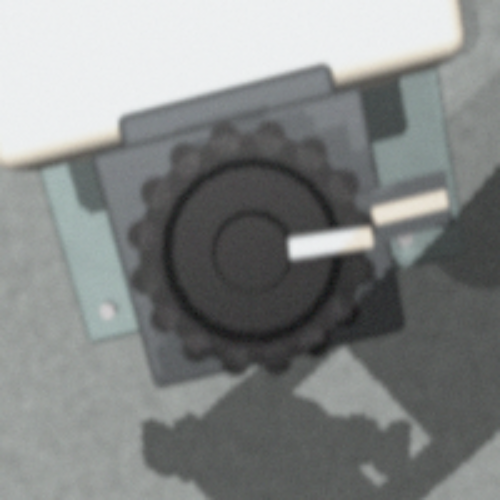

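Run:
```python
from h import *
D=np.load("w1.npz"); c={k:D[k] for k in("f","cx","cy","R","t")}
for a,b,z in((374,214,.238),(446,200,.238),(372,238,.265),(290,247,.265)):
    p=ray(216+a/2.5,46+b/2.5,z,c); print(p, np.degrees(np.arctan2(p[1]-.3713,p[0]-.5352)))
```

```text
[0.50138143 0.3711889  0.238     ] -179.81178091351563
[0.48213736 0.37236595 0.238     ] 178.84916637239783
[0.50591235 0.374836   0.265     ] 173.11580517517766
[0.525531   0.37205829 0.265     ] 175.5157550789726
```

```bash
python3 -m handwheel '[-0.046,-0.202,0,0,0,0, -0.046,-0.202,0,0,0,0, 0,0,-0.24,0,0,0, 0,0,-0.24,0,0,0, 0,0,-0.24,0,0,0]' 1
python3 -m handwheel '[0,0,0,0,0,0, 0,0,0,0,0,0, 0,0,0,0,0,0, 0,0,0,0,0,0]' 0.5
python3 -m handwheel '[0,0,0,0,0,0.02, 0,0,0,0,0,0.02, 0,0,0,0,0,0.014, 0,0,0,0,0,0]'
python3 -m handwheel '[0,0,0,0,0,0, 0,0,0,0,0,0, 0,0,0,0,0,0]' 1
python3 -m handwheel '[0,0,0.25,0,0,0, 0,0,0.25,0,0,0, 0.04,0.2,0.2,0,0,0, 0.04,0.2,0,0,0,0, 0,0,0,0,0,0]'
python3 - <<'E'
from wh import *
np.set_printoptions(precision=4,suppress=True)
im,d,c=cam("wrist"); np.savez("w2.npz",im=im,d=d,**c); W,_,_=wheel("w2.npz")
im,d,c=cam("scene"); W=cloud(d,c); print("roof z",np.nanmedian(W[212:235,360:430,2]))
print(ctrl.get_state()["qpos"])
E
```

```text
time: 8.1
eef_pos: [0.5343, 0.3658, 0.2606]
tcp_rot: [-0.613, 0.79, -0.0, 0.0]
contact_force: [0.0, 0.5, -0.6]
opening: 0.997
finger_force: 0.0
time: 8.43
eef_pos: [0.5339, 0.3665, 0.261]
tcp_rot: [-0.613, 0.79, -0.0, -0.002]
contact_force: [-1.5, -2.9, -9.1]
opening: 0.677
finger_force: 70.1
time: 8.77
eef_pos: [0.5342, 0.3665, 0.261]
tcp_rot: [-0.647, 0.763, -0.001, -0.001]
contact_force: [0.2, -5.0, -10.3]
opening: 0.678
finger_force: 70.3
time: 9.02
eef_pos: [0.536, 0.3688, 0.2658]
tcp_rot: [-0.646, 0.763, -0.001, 0.004]
contact_force: [-0.2, 0.5, 0.5]
opening: 0.998
finger_force: 0.0
time: 9.43
eef_pos: [0.5473, 0.4315, 0.3726]
tcp_rot: [-0.648, 0.762, 0.0, 0.007]
contact_force: [-0.5, -0.7, -0.6]
opening: 1.0
finger_force: 0.0
wheel c 535.2669677734375 371.2403564453125 r 30.41627311706543 z 0.26494712291299793 idx mean [0.5159 0.3715] angle 179.29465691591548 line -0.87883973 299 minmax [0.5055 0.3688 0.2649] [0.5261 0.3742 0.2649]
pointer 1059 [0.5341 0.3535 0.2346] [0.486  0.3394 0.2308] [0.5725 0.4043 0.2396]
roof z 0.15736783804967036
[ 0.5186  0.2672  1.3887  0.0002  1.4814 -2.46  ]
```

```bash
python3 -m handwheel '[-0.018,-0.07,0,0,0,-0.078, -0.018,-0.07,0,0,0,-0.078, -0.018,-0.07,0,0,0,-0.078, -0.018,-0.07,0,0,0,-0.078, -0.018,-0.07,0,0,0,-0.078]' 0.6 30 >/dev/null
python3 -m handwheel '[-0.018,-0.07,0,0,0,-0.078, -0.018,-0.07,0,0,0,-0.078, -0.018,-0.07,0,0,0,-0.078, -0.018,-0.07,0,0,0,-0.078, -0.018,-0.07,0,0,0,-0.078]' >/dev/null
python3 -m handwheel '[-0.018,-0.07,0,0,0,-0.078, -0.018,-0.07,0,0,0,-0.078, -0.018,-0.07,0,0,0,-0.078, -0.018,-0.07,0,0,0,-0.078, -0.018,-0.07,0,0,0,-0.078]' >/dev/null
python3 -m handwheel '[-0.018,-0.07,0,0,0,-0.078, -0.018,-0.07,0,0,0,-0.078, -0.018,-0.07,0,0,0,-0.078, -0.018,-0.07,0,0,0,-0.078, -0.018,-0.07,0,0,0,-0.078]' >/dev/null
python3 -m handwheel '[-0.018,-0.07,0,0,0,-0.078, -0.018,-0.07,0,0,0,-0.078, -0.018,-0.07,0,0,0,-0.078, -0.018,-0.07,0,0,0,-0.078, -0.018,-0.07,0,0,0,-0.078]' >/dev/null
python3 -m handwheel '[-0.018,-0.07,0,0,0,-0.078, -0.018,-0.07,0,0,0,-0.078, -0.018,-0.07,0,0,0,-0.078, -0.018,-0.07,0,0,0,-0.078, -0.018,-0.07,0,0,0,-0.078]' >/dev/null
python3 -m handwheel '[-0.018,-0.07,0,0,0,-0.078, -0.018,-0.07,0,0,0,-0.078, -0.018,-0.07,0,0,0,-0.078, -0.018,-0.07,0,0,0,-0.078, -0.018,-0.07,0,0,0,-0.078]' >/dev/null
python3 -m handwheel '[-0.018,-0.07,-0.2,0,0,-0.078, -0.018,-0.07,-0.2,0,0,-0.078, 0,0,-0.2,0,0,0, 0,0,-0.2,0,0,0, 0,0,0,0,0,0]'
python3 - <<'E'
from h import *
np.set_printoptions(precision=4,suppress=True)
print(ctrl.get_state()["qpos"])
im,d,c=cam("wrist"); cv2.imwrite("pics/w3.png",im); np.savez("w3.npz",im=im,d=d,**c)
W=cloud(d,c)
def reg(n,x0,x1,y0,y1,z0,z1):
    m=(W[...,0]>x0)&(W[...,0]<x1)&(W[...,1]>y0)&(W[...,1]<y1)&(W[...,2]>z0)&(W[...,2]<z1); s=W[m]
    print(n,len(s)); 
    if len(s): print(s.mean(0),cv2.minAreaRect((s[:,:2]*1e3).astype(np.float32)))
reg("knob",.54,.6,0,.08,.095,.112); reg("lever",.4,.48,0,.09,.079,.09); reg("hub",.48,.52,.01,.07,.085,.1); reg("block",.4,.7,0.015,.2,.057,.067)
E
```

```text
time: 12.87
eef_pos: [0.4421, 0.038, 0.2393]
tcp_rot: [1.0, 0.006, -0.006, -0.001]
contact_force: [-1.6, 0.2, -1.6]
opening: 0.598
finger_force: 0.0
[-0.1437 -0.2307  2.1259 -0.      1.2579  1.4143]
knob 1745
[0.5665 0.0405 0.1045] ((567.0344848632812, 40.54717254638672), (27.636512756347656, 26.954378128051758), 1.9400277137756348)
lever 1405
[0.4503 0.0391 0.0852] ((449.1327209472656, 38.242919921875), (62.05328369140625, 16.907365798950195), 1.189281702041626)
hub 999
[0.4972 0.0415 0.0866] ((495.6793518066406, 42.655609130859375), (24.9398250579834, 29.815200805664062), 61.68927764892578)
block 17259
[0.5338 0.078  0.0627] ((531.5256958007812, 73.18975067138672), (100.3035659790039, 110.42388916015625), 89.2073974609375)
```

View pics/w3.png

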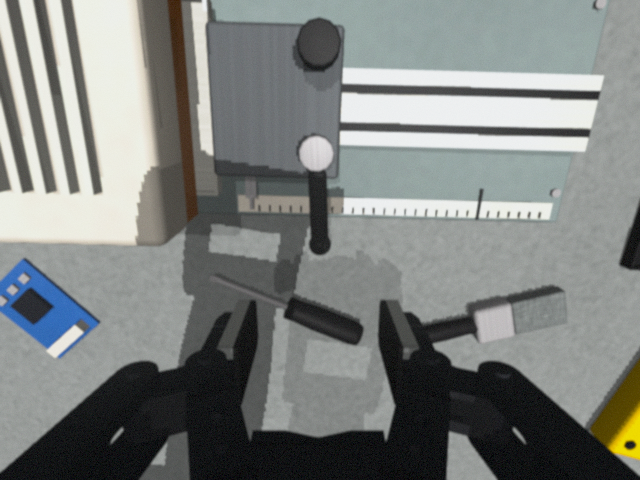

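```bash
python3 -m handwheel '[0.025,0.009,-0.25,0,0,0, 0,0,-0.25,0,0,0, 0,0,-0.25,0,0,0, 0,0,-0.25,0,0,0, 0,0,0,0,0,0]' 
python3 -m handwheel '[0,0,0,0,0,0, 0,0,0,0,0,0, 0,0,0,0,0,0, 0,0,0,0,0,0]' 0 35
```

```text
time: 13.33
eef_pos: [0.4462, 0.0398, 0.091]
tcp_rot: [1.0, 0.007, -0.006, -0.001]
contact_force: [-1.0, 0.6, -1.3]
opening: 0.595
finger_force: 0.0
time: 13.67
eef_pos: [0.4529, 0.0388, 0.0997]
tcp_rot: [1.0, 0.008, 0.004, 0.001]
contact_force: [-1.3, -0.6, 6.2]
opening: 0.145
finger_force: 35.8
```

```bash
python3 -m handwheel '[0,0,0,0,0,0, 0,0,0,0,0,0, 0,0,0,0,0,0]' 0.5
python3 -m handwheel '[-0.02,0,-0.04,0,0,0, -0.02,0,-0.04,0,0,0, 0,0,0,0,0,0, 0,0,0,0,0,0, 0,0,0,0,0,0]' 
python3 -m handwheel '[0,0,0,0,0,0, 0,0,0,0,0,0, 0,0,0,0,0,0, 0,0,0,0,0,0]' 0 35
```

```text
time: 13.92
eef_pos: [0.4503, 0.0395, 0.0963]
tcp_rot: [1.0, 0.007, 0.001, -0.0]
contact_force: [0.1, -0.0, -0.8]
opening: 0.5
finger_force: 0.0
time: 14.33
eef_pos: [0.4437, 0.0395, 0.0833]
tcp_rot: [1.0, 0.007, -0.0, -0.0]
contact_force: [0.8, -0.7, -1.1]
opening: 0.498
finger_force: 0.0
time: 14.67
eef_pos: [0.4442, 0.0393, 0.084]
tcp_rot: [1.0, 0.007, 0.0, 0.0]
contact_force: [-1.1, -1.0, 1.6]
opening: 0.153
finger_force: 36.5
```

```bash
python3 -m handwheel '[0.005,-0.043,0,0,0,0.078, 0.010,-0.042,0,0,0,0.078, 0.015,-0.041,0,0,0,0.078, 0.020,-0.038,0,0,0,0.078]' 
python3 -m handwheel '[0.0245,-0.036,0,0,0,0.078, 0.0285,-0.0325,0,0,0,0.078, 0.0325,-0.0285,0,0,0,0.078, 0.036,-0.0245,0,0,0,0.078]' 
python3 -m handwheel '[0.038,-0.02,0,0,0,0.078, 0.041,-0.015,0,0,0,0.078, 0.042,-0.01,0,0,0,0.078, 0.043,-0.005,0,0,0,0.06, 0,0,0,0,0,0]'
```

```text
time: 15.0
eef_pos: [0.4509, 0.0145, 0.0839]
tcp_rot: [0.968, 0.252, -0.001, -0.0]
contact_force: [-3.4, -1.0, 3.5]
opening: 0.151
finger_force: 36.9
time: 15.33
eef_pos: [0.4687, -0.0044, 0.0839]
tcp_rot: [0.877, 0.48, -0.002, -0.0]
contact_force: [-6.0, -3.2, 4.9]
opening: 0.159
finger_force: 37.0
time: 15.75
eef_pos: [0.4928, -0.0123, 0.0838]
tcp_rot: [0.744, 0.668, -0.004, -0.001]
contact_force: [-8.2, -5.0, 7.5]
opening: 0.155
finger_force: 39.2
```

```bash
python3 -m handwheel '[0,0,0,0,0,0, 0,0,0,0,0,0, 0,0,0.2,0,0,0, 0,0,0.2,0,0,0, 0,0,0.2,0,0,-0.078]' 0.5
python3 -m handwheel '[0.05,0.036,0,0,0,-0.078, 0.05,0.036,0,0,0,-0.078, 0.05,0.036,0,0,0,-0.078, 0.05,0.036,0,0,0,-0.078, 0.05,0.036,0,0,0,-0.078]' 
python3 -m handwheel '[0.05,0.036,0,0,0,-0.078, 0.05,0.036,0,0,0,-0.078, 0.05,0.036,0,0,0,-0.078, 0.05,0.036,0,0,0,-0.078, 0.04,0.03,0,0,0,-0.078]' 
python3 -m handwheel '[0,0,0,0,0,-0.078,0,0,0,0,0,0,0,0,0,0,0,0]'
python3 - <<'E'
from h import *
np.set_printoptions(precision=4,suppress=True)
im,d,c=cam("top"); cv2.imwrite("pics/top3.png",cv2.resize(im[225:345,150:350],None,fx=4,fy=4)); W=cloud(d,c)
im,d,c=cam("wrist"); cv2.imwrite("pics/w4.png",im); W=cloud(d,c)
def reg(n,x0,x1,y0,y1,z0,z1):
    m=(W[...,0]>x0)&(W[...,0]<x1)&(W[...,1]>y0)&(W[...,1]<y1)&(W[...,2]>z0)&(W[...,2]<z1); s=W[m]
    print(n,len(s)); 
    if len(s)>20: print(s.mean(0),cv2.minAreaRect((s[:,:2]*1e3).astype(np.float32)))
reg("knob",.54,.6,0,.08,.095,.112); reg("lever",.47,.52,-.06,.02,.076,.09); reg("block",.4,.7,0.015,.2,.057,.067)
E
```

```text
time: 16.17
eef_pos: [0.4939, -0.0105, 0.1741]
tcp_rot: [0.786, 0.618, -0.0, -0.001]
contact_force: [0.4, -0.2, -0.1]
opening: 0.5
finger_force: 0.0
time: 16.58
eef_pos: [0.5324, 0.0167, 0.1738]
tcp_rot: [0.937, 0.35, 0.001, -0.0]
contact_force: [-0.3, -0.6, -0.3]
opening: 0.502
finger_force: 0.0
time: 17.0
eef_pos: [0.5685, 0.0429, 0.1736]
tcp_rot: [0.999, 0.051, 0.0, -0.0]
contact_force: [-0.3, 0.2, -0.9]
opening: 0.502
finger_force: 0.0
time: 17.25
eef_pos: [0.5679, 0.0425, 0.1735]
tcp_rot: [1.0, -0.005, 0.0, -0.0]
contact_force: [0.1, 0.2, 0.5]
opening: 0.504
finger_force: 0.0
knob 1908
[0.5689 0.0408 0.104 ] ((567.4678955078125, 40.742645263671875), (27.50069808959961, 26.958696365356445), 84.66950988769531)
lever 490
[0.4981 0.0032 0.0833] ((495.0285949707031, -9.014444351196289), (58.4476432800293, 14.352570533752441), 87.46070098876953)
block 14130
[0.5445 0.0762 0.0626] ((531.9029541015625, 73.34071350097656), (100.36223602294922, 109.83050537109375), 89.25003051757812)
```

View pics/w4.png

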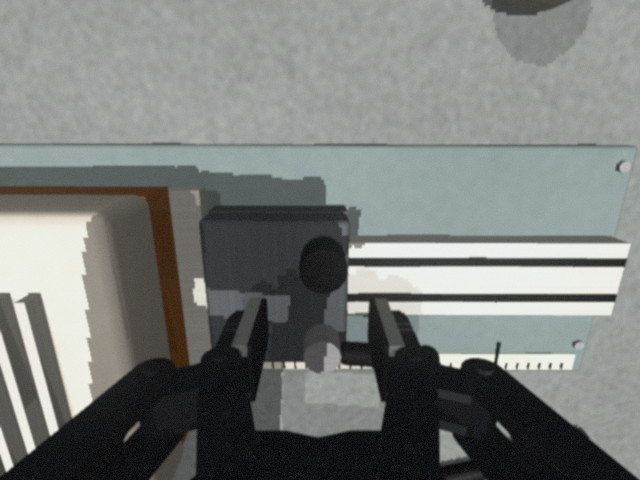

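```bash
python3 -m handwheel '[0,-0.008,-0.185,0,0,0, 0,0,-0.185,0,0,0, 0,0,-0.185,0,0,0, 0,0,0,0,0,0, 0,0,0,0,0,0]' 
python3 -m handwheel '[0,0,0,0,0,0, 0,0,0,0,0,0, 0,0,0,0,0,0]' 0 45
python3 -m handwheel '[0,-0.05,0,0,0,0, -0.001,-0.1,0,0,0,0, -0.002,-0.12,0,0,0,0, -0.002,-0.12,0,0,0,0, -0.002,-0.12,0,0,0,0]' 
python3 -m handwheel '[-0.002,-0.12,0,0,0,0, -0.002,-0.12,0,0,0,0, -0.002,-0.12,0,0,0,0, -0.002,-0.12,0,0,0,0, -0.002,-0.12,0,0,0,0]' 
python3 -m handwheel '[-0.002,-0.12,0,0,0,0, -0.002,-0.12,0,0,0,0, -0.001,-0.06,0,0,0,0, 0,0,0,0,0,0, 0,0,0,0,0,0]'
python3 - <<'E'
from h import *
im,d,c=cam("wrist"); cv2.imwrite("pics/w5.png",im); np.savez("w5.npz",im=im,d=d,**c)
E
```

```text
time: 17.77
eef_pos: [0.5665, 0.0411, 0.089]
tcp_rot: [1.0, -0.007, -0.002, -0.0]
contact_force: [0.5, 0.5, 0.2]
opening: 0.502
finger_force: 0.0
time: 18.02
eef_pos: [0.5689, 0.0404, 0.0925]
tcp_rot: [1.0, -0.007, 0.001, 0.001]
contact_force: [-1.1, -2.3, 1.2]
opening: 0.315
finger_force: 45.0
time: 18.43
eef_pos: [0.5679, -0.034, 0.0925]
tcp_rot: [1.0, -0.007, 0.002, -0.002]
contact_force: [0.5, 7.9, 2.2]
opening: 0.313
finger_force: 45.6
time: 18.85
eef_pos: [0.5666, -0.1244, 0.0925]
tcp_rot: [1.0, -0.007, 0.002, -0.002]
contact_force: [1.6, 7.4, 1.5]
opening: 0.311
finger_force: 45.6
time: 19.27
eef_pos: [0.566, -0.1726, 0.0925]
tcp_rot: [1.0, -0.007, 0.002, 0.002]
contact_force: [0.6, -6.2, 4.2]
opening: 0.311
finger_force: 46.0
```

View pics/w5.png

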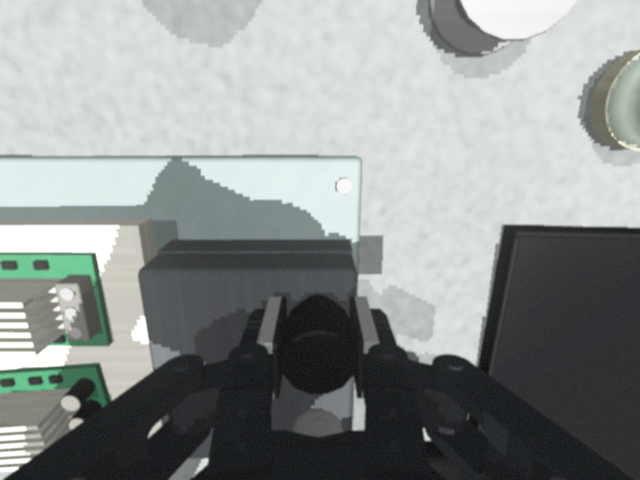

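```bash
python3 -m handwheel '[0,0,0,0,0,0, 0,0,0,0,0,0, 0,0,0.22,0,0,0, 0,0,0.22,0,0,0, -0.2,0,0.05,0,0,0]' 0.6
python3 -m handwheel '[-0.25,0,0,0,0,0, -0.25,0,0,0,0,0, 0,0,0,0,0,0, 0,0,0,0,0,0]'
python3 - <<'E'
from h import *
D=np.load("w3.npz"); c={k:D[k] for k in("f","cx","cy","R","t")}
a,b=ray(251,205,.017,c),ray(480,204,.012,c);print(a,b,a-b)
im,d,c=cam("wrist"); np.savez("w6.npz",im=im,d=d,**c)
u,v=proj([.446,-.118,.012],c).astype(int);print(u,v)
cv2.imwrite("pics/w6.png",im)
E
```

```text
time: 19.73
eef_pos: [0.5399, -0.1715, 0.1701]
tcp_rot: [1.0, -0.006, 0.006, 0.002]
contact_force: [0.2, -0.7, 2.5]
opening: 0.6
finger_force: 0.0
time: 20.07
eef_pos: [0.4574, -0.169, 0.1628]
tcp_rot: [1.0, -0.007, -0.001, -0.001]
contact_force: [0.4, -0.3, 0.9]
opening: 0.6
finger_force: 0.0
[0.44238989 0.1029008  0.017     ] [ 0.44514749 -0.11655095  0.012     ] [-0.0027576   0.21945175  0.005     ]
254 244
```

View pics/w6.png

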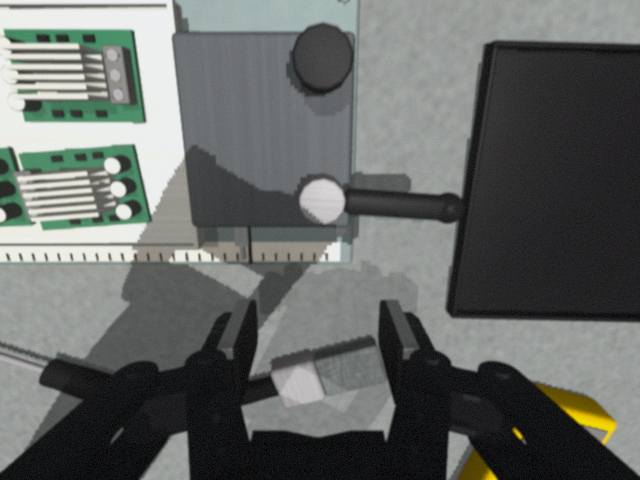

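Run:
```python
from h import *
D=np.load("w6.npz"); c={k:D[k] for k in("f","cx","cy","R","t")}; W=cloud(D["d"],c)
m=(W[...,2]>.097)&(W[...,2]<.112)&(W[...,0]>.53)&(W[...,1]<-.14)&(W[...,1]>-.22); s=W[m]; print(s.mean(0),cv2.minAreaRect((s[:,:2]*1e3).astype(np.float32)))
cv2.imwrite("pics/w6c.png",cv2.resize(D["im"][215:270,200:300],None,fx=8,fy=8,interpolation=cv2.INTER_CUBIC))
```

```text
[ 0.56384686 -0.17110686  0.1045873 ] ((564.060546875, -170.99057006835938), (27.347196578979492, 27.40898895263672), 89.79393768310547)
```

View pics/w6c.png

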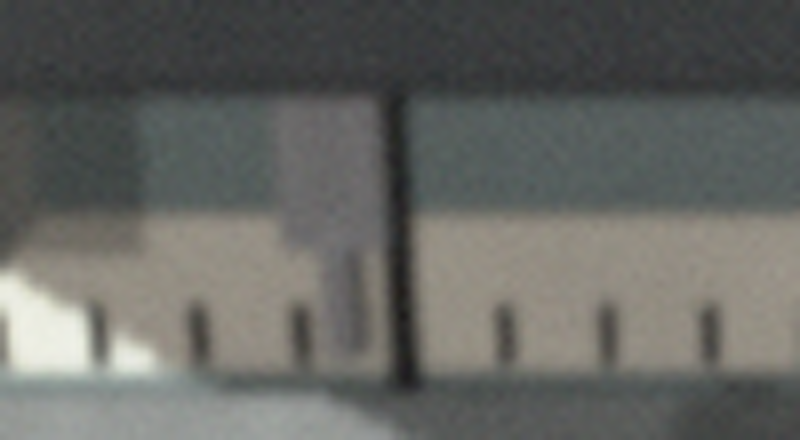

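Run:
```python
from h import *
D=np.load("w6.npz"); c={k:D[k] for k in("f","cx","cy","R","t")}
f=lambda a,b,z:ray(200+a/8-.44,215+b/8-.44,z,c)
print(f(349,345,.0175),f(403,345,.0125),f(300,345,.0125),f(503,345,.0125))
```

```text
[ 0.43701896 -0.10964334  0.0175    ] [ 0.43507753 -0.11386162  0.0125    ] [ 0.43521822 -0.10371003  0.0125    ] [ 0.43494095 -0.12371636  0.0125    ]
```

```bash
python3 -m handwheel '[0.25,0,0,0,0,0, 0.25,0,0,0,0,0, 0.2,0,-0.05,0,0,0, 0,0,0,0,0,0, 0,0,0,0,0,0]'
python3 -m handwheel '[0,0,-0.22,0,0,0, 0,0,-0.22,0,0,0, 0,0,0,0,0,0, 0,0,0,0,0,0]'
python3 -m handwheel '[0,0,0,0,0,0, 0,0,0,0,0,0, 0,0,0,0,0,0]' 0 45
python3 -m handwheel '[0,-0.015,0,0,0,0, 0,-0.015,0,0,0,0, 0,0,0,0,0,0, 0,0,0,0,0,0, 0,0,0,0,0,0]'
```

```text
time: 20.53
eef_pos: [0.5664, -0.17, 0.1554]
tcp_rot: [1.0, -0.006, -0.001, -0.0]
contact_force: [-0.7, -0.1, -0.4]
opening: 0.599
finger_force: 0.0
time: 20.87
eef_pos: [0.5629, -0.1696, 0.0888]
tcp_rot: [1.0, -0.007, -0.002, -0.001]
contact_force: [-0.1, 0.6, 1.7]
opening: 0.603
finger_force: 0.0
time: 21.12
eef_pos: [0.566, -0.1717, 0.0935]
tcp_rot: [1.0, -0.007, 0.002, 0.001]
contact_force: [-0.9, -1.6, 3.2]
opening: 0.313
finger_force: 44.6
time: 21.53
eef_pos: [0.566, -0.1746, 0.0935]
tcp_rot: [1.0, -0.007, 0.002, -0.0]
contact_force: [-2.1, 4.2, 6.5]
opening: 0.31
finger_force: 45.1
```

```bash
python3 -m handwheel '[0,-0.012,0,0,0,0, 0,0,0,0,0,0, 0,0,0,0,0,0]'
```

```text
time: 21.78
eef_pos: [0.5659, -0.1761, 0.0935]
tcp_rot: [1.0, -0.007, 0.002, -0.001]
contact_force: [-1.4, 4.5, 7.9]
opening: 0.314
finger_force: 45.1
```

Release and look from the same spot as before.

```bash
python3 -m handwheel '[0,0,0,0,0,0, 0,0,0,0,0,0, 0,0,0.22,0,0,0, 0,0,0.22,0,0,0, -0.2,0,0.05,0,0,0]' 0.6
python3 -m handwheel '[-0.25,0,0,0,0,0, -0.25,0,0,0,0,0, 0,0,0,0,0,0, 0,0,0,0,0,0]'
python3 - <<'E'
from h import *
im,d,c=cam("wrist"); np.savez("w7.npz",im=im,d=d,**c)
u,v=proj([.44,-.114,.0125],c).astype(int);print(u,v)
W=cloud(d,c);m=(W[...,2]>.097)&(W[...,2]<.112)&(W[...,0]>.53)&(W[...,1]<-.14)&(W[...,1]>-.22); s=W[m]; print(s.mean(0))
a,b=u-50,v-28; print(a,b)
cv2.imwrite("pics/w7c.png",cv2.resize(im[b:b+55,a:a+100],None,fx=8,fy=8,interpolation=cv2.INTER_CUBIC))
E
```

```text
time: 22.2
eef_pos: [0.5403, -0.1791, 0.171]
tcp_rot: [1.0, -0.007, 0.007, 0.003]
contact_force: [-0.1, -1.4, 1.9]
opening: 0.597
finger_force: 0.0
time: 22.53
eef_pos: [0.4577, -0.1765, 0.1634]
tcp_rot: [1.0, -0.008, -0.0, -0.0]
contact_force: [0.8, 0.0, 1.4]
opening: 0.597
finger_force: 0.0
240 252
[ 0.56383169 -0.17472899  0.10458947]
190 224
```

View pics/w7c.png

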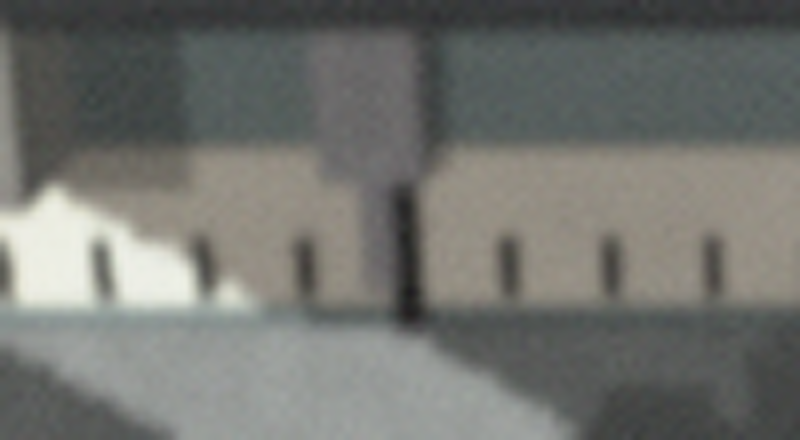

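```bash
python3 -m handwheel '[0,0.2,0,0,0,0, 0,0.2,0,0,0,0, 0,0,0,0,0,0, 0,0,0,0,0,0]'
python3 - <<'E'
from h import *
im,d,c=cam("wrist"); np.savez("w8.npz",im=im,d=d,**c)
u,v=proj([.44,-.114,.0125],c).astype(int);print(u,v,c["cx"])
a,b=u-50,v-28; print(a,b)
cv2.imwrite("pics/w8c.png",cv2.resize(im[b:b+55,a:a+100],None,fx=8,fy=8,interpolation=cv2.INTER_CUBIC))
E
```

```text
time: 22.92
eef_pos: [0.461, -0.1163, 0.1646]
tcp_rot: [1.0, -0.006, 0.001, 0.0]
contact_force: [-0.2, 0.2, 0.6]
opening: 0.6
finger_force: 0.0
316 255 317.60342701163137
266 227
```

View pics/w8c.png

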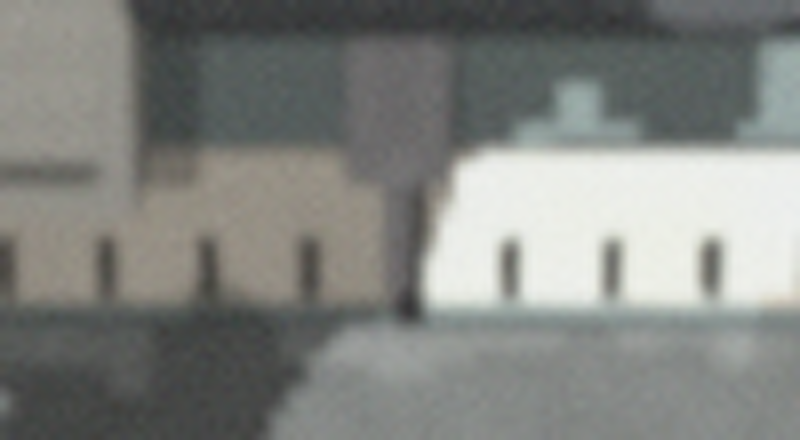

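```bash
python3 -m handwheel '[0.0185,-0.0625,0,0,0,0.078, 0.0185,-0.0625,0,0,0,0.078, 0.0185,-0.0625,0,0,0,0.078, 0.0185,-0.0625,0,0,0,0.078]' 0.5 45
python3 -m handwheel '[0.0185,-0.0625,0,0,0,0.078, 0.0185,-0.0625,0,0,0,0.078, 0.0185,-0.0625,0,0,0,0.078, 0.0185,-0.0625,0,0,0,0.078]' 
python3 -m handwheel '[0.0185,-0.0625,0,0,0,0.078, 0.0185,-0.0625,0,0,0,0.078, 0.0185,-0.0625,0,0,0,0.078, 0.0185,-0.0625,0,0,0,0.078, 0,0,0,0,0,0]' 
python3 -m handwheel '[0,0,0,0,0,0,0,0,0,0,0,0]'
python3 - <<'E'
from h import *
im,d,c=cam("wrist"); W=cloud(d,c)
m=(W[...,2]>.077)&(W[...,2]<.09)&(W[...,0]>.47)&(W[...,0]<.53)&(W[...,1]<-.205)&(W[...,1]>-.3); s=W[m]; print(len(s));
if len(s)>50: print(s.mean(0),cv2.minAreaRect((s[:,:2]*1e3).astype(np.float32)))
E
```

```text
time: 23.3
eef_pos: [0.4717, -0.1561, 0.1643]
tcp_rot: [0.971, 0.238, 0.0, 0.001]
contact_force: [-0.4, -0.5, 0.1]
opening: 0.5
finger_force: 0.0
time: 23.63
eef_pos: [0.4826, -0.1939, 0.1642]
tcp_rot: [0.884, 0.467, 0.0, 0.001]
contact_force: [0.7, -0.3, 0.1]
opening: 0.498
finger_force: 0.0
time: 24.05
eef_pos: [0.4939, -0.2323, 0.1644]
tcp_rot: [0.746, 0.665, -0.0, 0.001]
contact_force: [-0.3, 0.4, -0.1]
opening: 0.499
finger_force: 0.0
time: 24.22
eef_pos: [0.4929, -0.2297, 0.1638]
tcp_rot: [0.748, 0.664, -0.0, -0.0]
contact_force: [-0.5, 0.0, -0.4]
opening: 0.501
finger_force: 0.0
1798
[ 0.49001789 -0.22781044  0.08517258] ((490.2941589355469, -228.74835205078125), (48.63515090942383, 17.19791030883789), 83.66907501220703)
```

```bash
python3 -m handwheel '[-0.018,0,-0.18,0,0,0, 0,0,-0.18,0,0,0, 0,0,-0.17,0,0,0, 0,0,0,0,0,0, 0,0,0,0,0,0]' 
python3 -m handwheel '[0,0,0,0,0,0, 0,0,0,0,0,0, 0,0,0,0,0,0]' 0 45
```

```text
time: 24.68
eef_pos: [0.4892, -0.2282, 0.0832]
tcp_rot: [0.747, 0.665, -0.0, -0.002]
contact_force: [-0.1, -0.4, -0.1]
opening: 0.5
finger_force: 0.0
time: 24.93
eef_pos: [0.4903, -0.2301, 0.0867]
tcp_rot: [0.745, 0.667, -0.001, 0.001]
contact_force: [-4.8, 0.3, 6.5]
opening: 0.153
finger_force: 43.4
```

```bash
python3 -m handwheel '[0,-0.01,0,0,0,0, -0.0421,0.007,0,0,0,-0.078, -0.0409,0.0121,0,0,0,-0.078, -0.0392,0.017,0,0,0,-0.078, -0.0368,0.0217,0,0,0,-0.078]' 
python3 -m handwheel '[-0.0339,0.026,0,0,0,-0.078, -0.0304,0.0299,0,0,0,-0.078, -0.0266,0.0334,0,0,0,-0.078, -0.0223,0.0364,0,0,0,-0.078, 0,0,0,0,0,0]'
```

```text
time: 25.35
eef_pos: [0.4652, -0.2222, 0.0866]
tcp_rot: [0.886, 0.464, -0.002, -0.001]
contact_force: [-9.0, 1.9, 8.9]
opening: 0.15
finger_force: 47.8
time: 25.77
eef_pos: [0.4463, -0.2023, 0.0866]
tcp_rot: [0.972, 0.236, -0.005, -0.002]
contact_force: [-14.8, 2.7, 15.2]
opening: 0.153
finger_force: 43.2
```

```bash
python3 -m handwheel '[-0.01,0.0389,0,0,0,-0.078, -0.008,0.0407,0,0,0,-0.078, -0.004,0.042,0,0,0,-0.078, 0,0.0426,0,0,0,-0.07, 0,0,0,0,0,0]'
python3 - <<'E'
from h import *
im,d,c=cam("wrist"); np.savez("w9.npz",im=im,d=d,**c)
u,v=proj([.44,-.114,.0125],c).astype(int);print(u,v,c["cx"])
E
```

```text
time: 26.18
eef_pos: [0.4399, -0.1763, 0.0865]
tcp_rot: [1.0, 0.001, -0.011, -0.003]
contact_force: [-24.9, 4.9, 21.8]
opening: 0.154
finger_force: 43.7
211 263 317.60342701163137
```

```bash
python3 -m handwheel '[0,0,0,0,0,0, 0,0,0,0,0,0, 0,0,0.2,0,0,0, 0,0,0.2,0,0,0, 0,0,0.2,0,0,0]' 0.6
python3 -m handwheel '[0,0.2,0,0,0,0, 0,0.2,0,0,0,0, 0,0,0,0,0,0, 0,0,0,0,0,0]'
python3 - <<'E'
from h import *
im,d,c=cam("wrist"); np.savez("w10.npz",im=im,d=d,**c)
u,v=proj([.44,-.114,.0125],c).astype(int);print(u,v,c["cx"])
W=cloud(d,c)
def reg(n,x0,x1,y0,y1,z0,z1):
    m=(W[...,0]>x0)&(W[...,0]<x1)&(W[...,1]>y0)&(W[...,1]<y1)&(W[...,2]>z0)&(W[...,2]<z1); s=W[m]
    print(n,len(s)); 
    if len(s)>20: print(s.mean(0),cv2.minAreaRect((s[:,:2]*1e3).astype(np.float32)))
reg("knob",.53,.6,-.22,-.14,.095,.112); reg("lever",.4,.475,-.22,-.13,.077,.09); reg("hub",.477,.52,-.21,-.15,.084,.1)
cv2.imwrite("pics/w10c.png",cv2.resize(im[v-110:v+50,u-60:u+140],None,fx=4,fy=3.75,interpolation=cv2.INTER_CUBIC))
E
```

```text
time: 26.65
eef_pos: [0.4463, -0.1787, 0.1759]
tcp_rot: [1.0, -0.001, 0.001, 0.0]
contact_force: [1.1, -0.7, 0.6]
opening: 0.601
finger_force: 0.0
time: 26.98
eef_pos: [0.4466, -0.1179, 0.1752]
tcp_rot: [1.0, 0.0, 0.001, 0.001]
contact_force: [0.9, -1.4, 0.3]
opening: 0.6
finger_force: 0.0
314 233 317.60342701163137
knob 3216
[ 0.56341502 -0.17392665  0.10418822] ((563.784912109375, -174.84547424316406), (27.21270751953125, 27.63565444946289), 1.802573800086975)
lever 2175
[ 0.44671365 -0.17347315  0.08482325] ((445.1864013671875, -174.24061584472656), (59.54499816894531, 17.587905883789062), 1.4760770797729492)
hub 1697
[ 0.49383992 -0.17367579  0.08648792] ((492.4634094238281, -173.9705352783203), (25.04953956604004, 30.6774845123291), 89.32899475097656)
```

View pics/w10c.png

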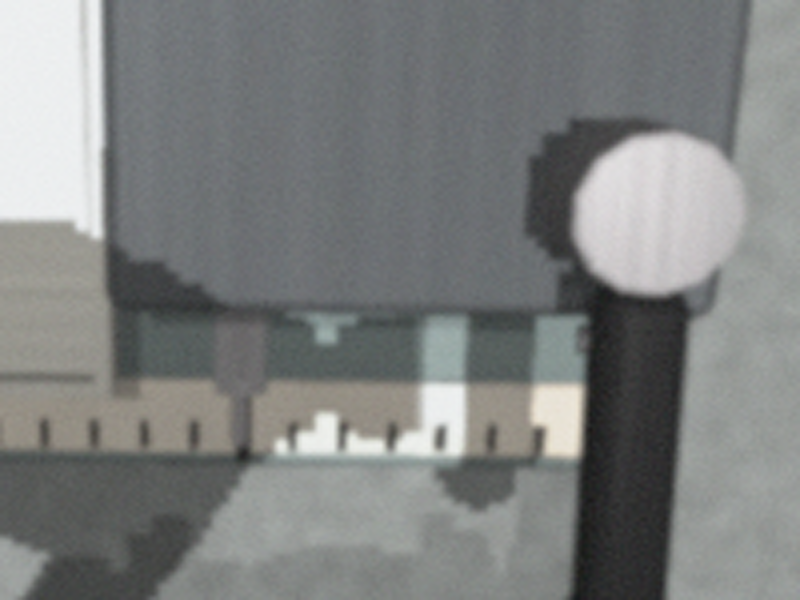

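```bash
python3 -m handwheel '[0.033,0.184,0.167,0,0,0, 0.033,0.184,0.167,0,0,0, 0.033,0.184,0.167,0,0,0, 0.033,0.184,0.167,0,0,0, 0.033,0.184,0.167,0,0,0]' 0.7
python3 -m handwheel '[0,0,0,0,0,0,0,0,0,0,0,0,0,0,0,0,0,0]'
cat > mod.py <<'E'
from h import *
np.set_printoptions(precision=4,suppress=True)
def modules(n,f=None,zb=.050,box=(.42,.66,-.11,.14)):
    im,d,c=cam(n)
    if f: np.savez(f,im=im,d=d,**c)
    W=cloud(d,c); hsv=cv2.cvtColor(im,cv2.COLOR_BGR2HSV)
    inb=(W[...,0]>box[0])&(W[...,0]<box[1])&(W[...,1]>box[2])&(W[...,1]<box[3])
    g=((hsv[...,0]>45)&(hsv[...,0]<85)&(hsv[...,1]>110)&inb)
    out=[]
    # boards: everything above deck (z>zb-.002) by component
    m=(W[...,2]>zb-.0015)&inb&((W[...,2]<zb+.03))
    k=cv2.dilate(g.astype(np.uint8),np.ones((3,3)))
    m2=(m&((W[...,2]>zb+.008)|(k>0))).astype(np.uint8)
    nl,lab,st,_=cv2.connectedComponentsWithStats(m2)
    for i in range(1,nl):
        if st[i,4]<150: continue
        q=lab==i; hs=W[q&(W[...,2]>zb+.019)]; gr=W[q&(g)&(np.abs(W[...,2]-zb)<.004)]
        print(n,"comp",st[i])
        for nm,s in(("sink",hs),("green",gr)):
            if len(s)>30: print("  ",nm,len(s),s.mean(0),cv2.minAreaRect((s[:,:2]*1e3).astype(np.float32)))
    return im,W,c,g
E
python3 - <<'E'
from mod import *
modules("wrist","m0.npz"); modules("top")
E
```

```text
time: 27.45
eef_pos: [0.4713, 0.0195, 0.3011]
tcp_rot: [1.0, -0.002, 0.001, 0.0]
contact_force: [1.7, 0.4, -0.1]
opening: 0.703
finger_force: 0.0
time: 27.7
eef_pos: [0.4708, 0.0186, 0.2989]
tcp_rot: [1.0, -0.001, -0.0, 0.0]
contact_force: [0.1, -0.7, -0.6]
opening: 0.699
finger_force: 0.0
wrist comp [ 334   78   79   57 3219]
   sink 835 [ 0.5641 -0.0308  0.0761] ((563.5836791992188, -31.21746826171875), (40.08042526245117, 25.53394317626953), 89.890625)
   green 815 [ 0.5652 -0.0331  0.0507] ((562.8246459960938, -31.42972183227539), (68.96160125732422, 46.95976638793945), 88.81718444824219)
wrist comp [ 430   81   33  121 2386]
wrist comp [ 324  149   73   53 2841]
   sink 935 [ 0.498  -0.0235  0.0754] ((497.8694763183594, -23.261930465698242), (26.50498390197754, 39.964866638183594), 4.030869960784912)
   green 506 [ 0.511  -0.0191  0.0507] ((497.60589599609375, -23.01797866821289), (46.65831756591797, 68.87592315673828), 3.568328619003296)
wrist comp [ 246  151   73   46 2674]
   sink 931 [0.498  0.0543 0.0754] ((497.9124450683594, 54.14386749267578), (26.335567474365234, 39.93312454223633), 2.5425994396209717)
   green 422 [0.5148 0.0529 0.0507] ((515.3223266601562, 49.68506622314453), (75.3763427734375, 31.225576400756836), 68.59196472167969)
top comp [321 258  26  16 210]
   sink 72 [ 0.5649 -0.0326  0.0747] ((563.318359375, -31.678524017333984), (38.3677864074707, 25.328914642333984), 89.24225616455078)
top comp [355 259   8  40 189]
```

Run:
```python
from mod import *
D=np.load("m0.npz"); c={k:D[k] for k in("f","cx","cy","R","t")}; W=cloud(D["d"],c)
hsv=cv2.cvtColor(D["im"],cv2.COLOR_BGR2HSV); g=(hsv[...,0]>45)&(hsv[...,0]<85)&(hsv[...,1]>110)
s=W[g]; 
for x0,x1,y0,y1 in((.53,.62,.0,.15),(.53,.62,-.1,0),(.45,.53,.0,.15),(.45,.53,-.1,0)): print((x0,y0),((s[:,0]>x0)&(s[:,0]<x1)&(s[:,1]>y0)&(s[:,1]<y1)).sum())
print("deck z", np.median(W[...,2][(np.abs(W[...,0]-.56)<.03)&(np.abs(W[...,1]-.05)<.02)]), "proj", proj([.56,.05,.05],c))
D=np.load("top0.npz"); c={k:D[k] for k in("f","cx","cy","R","t")}; im=D["im"]
m=(cv2.cvtColor(im,cv2.COLOR_BGR2GRAY)<70).astype(np.uint8)
n,lab,st,ce=cv2.connectedComponentsWithStats(m); l=lab[296,452]; print(st[l])
v,u=np.nonzero(lab==l); P=np.array([ray(a,b,.014,c)[:2]*1000 for a,b in zip(u,v)],np.float32)
print(cv2.minAreaRect(P),P.mean(0))
D=np.load("w6.npz"); c={k:D[k] for k in("f","cx","cy","R","t")}
for a,b in((491,43),(452,314)): print(ray(a,b,.014,c))
```

```text
(0.53, 0.0) 82
(0.53, -0.1) 736
(0.45, 0.0) 1442
(0.45, -0.1) 968
deck z 0.04670377843361867 proj [285.4104 109.9484]
[     0      0    640    480 245297]
((683.3479614257812, -0.8797607421875), (1933.258544921875, 1396.9110107421875), 89.30966186523438) [585.5917  -2.7938]
[ 0.5838 -0.2832  0.014 ]
[ 0.3838 -0.2773  0.014 ]
```

```bash
python3 -m handwheel '[0.0485,-0.0256,-0.05,0,0,0.077, 0.0485,-0.0256,-0.05,0,0,0.077, 0.0485,-0.0256,-0.05,0,0,0.077, 0.0485,-0.0256,-0.05,0,0,0.077, 0.0485,-0.0256,-0.05,0,0,0.077]' 0.5 40
python3 -m handwheel '[0.0485,-0.0256,-0.05,0,0,0.077, 0.0485,-0.0256,-0.05,0,0,0.077, 0.0485,-0.0256,-0.05,0,0,0.077, 0.0485,-0.0256,-0.05,0,0,0.077, 0.0485,-0.0256,-0.05,0,0,0.077]' 
python3 -m handwheel '[0.0485,-0.0256,-0.05,0,0,0.077, 0.0485,-0.0256,-0.05,0,0,0.077, 0.0485,-0.0256,-0.05,0,0,0.077, 0,0,0,0,0,0, 0,0,0,0,0,0]'
python3 - <<'E'
from mod import *
modules("wrist","m1.npz",box=(.42,.66,-.11,.13))
E
```

```text
time: 28.22
eef_pos: [0.5067, -0.0012, 0.2601]
tcp_rot: [0.954, 0.299, -0.001, -0.001]
contact_force: [0.2, 0.0, -0.1]
opening: 0.497
finger_force: 0.0
time: 28.63
eef_pos: [0.543, -0.0205, 0.2225]
tcp_rot: [0.822, 0.569, -0.001, -0.001]
contact_force: [0.2, 0.9, 0.6]
opening: 0.502
finger_force: 0.0
time: 29.05
eef_pos: [0.5644, -0.0315, 0.2003]
tcp_rot: [0.709, 0.705, -0.001, -0.002]
contact_force: [0.9, -0.2, 1.1]
opening: 0.498
finger_force: 0.0
wrist comp [ 180   56   82  109 5912]
   sink 2655 [0.4975 0.0549 0.075 ] ((497.5466613769531, 54.408546447753906), (26.81258201599121, 40.022029876708984), 2.5094594955444336)
   green 916 [0.5125 0.0518 0.0507] ((497.8984375, 54.18751525878906), (48.91433334350586, 69.25345611572266), 2.0541281700134277)
wrist comp [193 149  39  18 459]
wrist comp [196 176  48  19 694]
wrist comp [310 186  19  20 239]
wrist comp [290 190  14  16 171]
wrist comp [329 191  15  15 171]
wrist comp [ 196  196   72   73 3468]
   sink 2101 [ 0.4976 -0.0223  0.0749] ((497.5314025878906, -23.01180648803711), (26.700580596923828, 40.326324462890625), 3.7533843517303467)
   green 284 [ 0.5174 -0.0382  0.0508] ((497.3824157714844, -36.214195251464844), (35.52897644042969, 60.52244186401367), 73.08447265625)
wrist comp [ 285  208   63   70 2611]
   sink 1139 [ 0.563  -0.0299  0.0764] ((563.11474609375, -31.086122512817383), (40.34688186645508, 25.596113204956055), 88.92655944824219)
   green 493 [ 0.5626 -0.0522  0.0507] ((562.8699340820312, -49.33537673950195), (33.05853271484375, 47.321861267089844), 88.09474182128906)
wrist comp [205 306  40  25 537]
wrist comp [ 267  307   76   24 1642]
```

```bash
python3 -m handwheel '[0,0,-0.22,0,0,0, 0,0,-0.22,0,0,0, 0,0,-0.22,0,0,0, 0,0,-0.12,0,0,0, 0,0,-0.04,0,0,0]'
python3 -m handwheel '[0,0,0,0,0,0,0,0,0,0,0,0]'
python3 -m handwheel '[0,0,0,0,0,0,0,0,0,0,0,0,0,0,0,0,0,0,0,0,0,0,0,0]' 0 40
python3 -m handwheel '[0,0,0.1,0,0,0, 0,0,0.15,0,0,0, 0,0,0.2,0,0,0, 0,0,0.2,0,0,0]'
```

```text
time: 29.52
eef_pos: [0.5623, -0.03, 0.0755]
tcp_rot: [0.708, 0.706, -0.002, -0.003]
contact_force: [-1.6, 0.4, -0.3]
opening: 0.497
finger_force: 0.0
time: 29.68
eef_pos: [0.5661, -0.0308, 0.0804]
tcp_rot: [0.707, 0.707, 0.0, 0.001]
contact_force: [0.5, -0.3, 0.2]
opening: 0.498
finger_force: 0.0
time: 30.02
eef_pos: [0.5671, -0.0309, 0.0817]
tcp_rot: [0.707, 0.707, 0.001, 0.002]
contact_force: [-0.4, 0.1, 6.5]
opening: 0.289
finger_force: 40.9
time: 30.35
eef_pos: [0.5644, -0.0303, 0.1767]
tcp_rot: [0.707, 0.707, -0.001, -0.001]
contact_force: [-0.0, 0.2, -2.0]
opening: 0.291
finger_force: 40.0
```

```bash
python3 -m handwheel '[-0.01,-0.1,0,0,0,0, -0.02,-0.2,0,0,0,0, -0.025,-0.2,0,0,0,0, -0.025,-0.22,0,0,0,-0.01, -0.025,-0.22,0,0,0,-0.01]'
python3 -m handwheel '[-0.025,-0.22,0,0,0,0, -0.025,-0.22,0,0,0,0, -0.025,-0.22,0,0,0,0, -0.03,-0.2,0,0,0,0, -0.03,-0.19,0,0,0,0]'
python3 -m handwheel '[0,0,0,0,0,0,0,0,0,0,0,0,0,0,0,0,0,0]'
python3 - <<'E'
from mod import *
im,d,c=cam("top"); np.savez("top5.npz",im=im,d=d,**c)
im,d,c=cam("wrist"); np.savez("t1.npz",im=im,d=d,**c); W=cloud(d,c)
m=(W[...,2]>.0095)&(W[...,2]<.018)&(W[...,0]>.34)&(W[...,0]<.63)&(W[...,1]>-.5)&(W[...,1]<-.255)
m=cv2.morphologyEx(m.astype(np.uint8),cv2.MORPH_OPEN,np.ones((2,2)))
n,l,st,_=cv2.connectedComponentsWithStats(m)
for i in range(1,n):
    if st[i,4]>100: s=W[l==i]; print(st[i],cv2.minAreaRect((s[:,:2]*1e3).astype(np.float32)),s.min(0),s.max(0))
E
```

```text
time: 30.77
eef_pos: [0.5491, -0.1724, 0.1767]
tcp_rot: [0.718, 0.696, 0.0, 0.0]
contact_force: [0.8, -0.2, -1.5]
opening: 0.294
finger_force: 40.1
time: 31.18
eef_pos: [0.5287, -0.3307, 0.1765]
tcp_rot: [0.718, 0.696, 0.0, -0.0]
contact_force: [1.0, -1.1, -1.8]
opening: 0.294
finger_force: 40.1
time: 31.43
eef_pos: [0.5291, -0.3285, 0.1762]
tcp_rot: [0.718, 0.696, 0.0, -0.001]
contact_force: [-0.8, 0.4, -1.7]
opening: 0.293
finger_force: 40.1
[ 121  168  269  197 3787] ((475.43328857421875, -379.183837890625), (186.00816345214844, 208.55184936523438), 84.43876647949219) [nan nan nan] [nan nan nan]
```

Run:
```python
from mod import *
D=np.load("t1.npz"); c={k:D[k] for k in("f","cx","cy","R","t")}; W=cloud(D["d"],c)
s=W[(W[...,2]>.011)&(W[...,2]<.017)]
for y in(-.32,-.35,-.38,-.41,-.44):
    q=s[(abs(s[:,1]-y)<.008)&(s[:,0]>.35)&(s[:,0]<.61)]; print("y",y,len(q),np.percentile(q[:,0],[2,98]) if len(q)>5 else "")
for x in(.40,.44,.5,.56):
    q=s[(abs(s[:,0]-x)<.008)&(s[:,1]>-.49)&(s[:,1]<-.25)]; print("x",x,len(q),np.percentile(q[:,1],[2,98]) if len(q)>5 else "")
```

```text
y -0.32 236 [0.3784 0.5837]
y -0.35 220 [0.3771 0.5824]
y -0.38 195 [0.3761 0.5813]
y -0.41 101 [0.3749 0.3791]
y -0.44 104 [0.3735 0.3848]
x 0.4 125 [-0.2806 -0.2766]
x 0.44 143 [-0.451  -0.2783]
x 0.5 124 [-0.2842 -0.2804]
x 0.56 126 [-0.2869 -0.2829]
```

```bash
python3 -m handwheel '[-0.01,0,-0.22,0,0,0, 0,0,-0.22,0,0,0, 0,0,-0.22,0,0,0, 0,0,-0.15,0,0,-0.005, 0,0,-0.06,0,0,0]'
python3 -m handwheel '[0,0,0,0,0,0,0,0,0,0,0,0,0,0,0,0,0,0]'
```

```text
time: 31.95
eef_pos: [0.5258, -0.3256, 0.0416]
tcp_rot: [0.72, 0.694, -0.0, -0.004]
contact_force: [-1.1, 0.9, -1.2]
opening: 0.293
finger_force: 40.0
time: 32.2
eef_pos: [0.5294, -0.3298, 0.0486]
tcp_rot: [0.721, 0.693, 0.0, 0.002]
contact_force: [0.2, -0.3, -1.1]
opening: 0.291
finger_force: 40.0
```

```bash
python3 -m handwheel '[0,0,-0.03,0,0,0, 0,0,-0.015,0,0,0, 0,0,0,0,0,0, 0,0,0,0,0,0]'
python3 -m handwheel '[0,0,-0.01,0,0,0, 0,0,0,0,0,0, 0,0,0,0,0,0]'
```

```text
time: 32.53
eef_pos: [0.528, -0.3292, 0.0398]
tcp_rot: [0.721, 0.693, 0.0, 0.0]
contact_force: [-0.5, 0.0, -1.5]
opening: 0.29
finger_force: 40.1
time: 32.78
eef_pos: [0.528, -0.3292, 0.0398]
tcp_rot: [0.721, 0.693, -0.0, -0.0]
contact_force: [-3.5, 2.8, 7.5]
opening: 0.286
finger_force: 41.1
```

```bash
python3 -m handwheel '[0,0,0,0,0,0, 0,0,0,0,0,0, 0,0,0.2,0,0,0, 0,0,0.27,0,0,0, 0,0,0.27,0,0,0]' 0.5
python3 -m handwheel '[-0.02,0.15,0.25,0,0,0, -0.02,0.22,0.06,0,0,0, -0.02,0.25,0,0,0,0.035, -0.02,0.25,0,0,0,0.035, -0.02,0.25,0,0,0,0]'
python3 -m handwheel '[-0.02,0.25,0,0,0,0, -0.02,0.25,0,0,0,0, -0.02,0.22,0,0,0,0, -0.02,0.15,0,0,0,0, 0,0.05,0,0,0,0]'
python3 -m handwheel '[0,0,0,0,0,0,0,0,0,0,0,0]'
python3 - <<'E'
from mod import *
modules("wrist","m2.npz",box=(.42,.66,-.11,.13))
modules("top",zb=.008,box=(.38,.58,-.46,-.28))
E
```

```text
time: 33.2
eef_pos: [0.5269, -0.3284, 0.1484]
tcp_rot: [0.721, 0.693, -0.0, -0.002]
contact_force: [-0.3, -1.0, 0.2]
opening: 0.499
finger_force: 0.0
time: 33.62
eef_pos: [0.5128, -0.161, 0.1942]
tcp_rot: [0.681, 0.732, 0.0, 0.001]
contact_force: [0.7, 0.4, -0.4]
opening: 0.501
finger_force: 0.0
time: 34.03
eef_pos: [0.5002, -0.0212, 0.1934]
tcp_rot: [0.68, 0.733, 0.0, -0.0]
contact_force: [-0.0, 0.2, -0.6]
opening: 0.498
finger_force: 0.0
time: 34.2
eef_pos: [0.5013, -0.0245, 0.1937]
tcp_rot: [0.681, 0.732, -0.0, 0.001]
contact_force: [0.7, -0.0, -0.6]
opening: 0.505
finger_force: 0.0
wrist comp [ 284   66   61   61 1359]
   green 198 [0.4752 0.071  0.0506] ((476.739013671875, 69.67833709716797), (7.452666282653809, 36.11489486694336), 1.9009802341461182)
wrist comp [284  86  49  91 847]
   sink 258 [0.4904 0.0544 0.0766] ((490.355224609375, 53.97618865966797), (2.217397451400757, 39.4739990234375), 2.4254343509674072)
   green 32 [0.4936 0.0266 0.0508] ((485.5733947753906, 44.09489440917969), (28.92119598388672, 59.50929260253906), 17.924448013305664)
wrist comp [299  89   7  68 31
[... 1092 characters left out ...]
089630127), 4.364917278289795)
wrist comp [ 280  207   65   73 2437]
   sink 1155 [ 0.4974 -0.0227  0.0762] ((497.46954345703125, -23.044273376464844), (25.84311294555664, 40.677547454833984), 4.001665115356445)
   green 305 [ 0.4966 -0.0439  0.0506] ((498.8232727050781, -41.472938537597656), (47.497920989990234, 33.545806884765625), 2.7130520343780518)
wrist comp [ 275  316   93   29 2125]
top comp [425 269  27  19 285]
   sink 68 [ 0.5291 -0.3302  0.033 ] ((528.3292236328125, -329.02099609375), (39.151695251464844, 25.84212875366211), 86.26582336425781)
   green 41 [ 0.5253 -0.33    0.009 ] ((529.8856811523438, -331.1424865722656), (69.54881286621094, 46.022029876708984), 89.0668716430664)
```

```bash
python3 -m handwheel '[-0.013,0.005,-0.2,0,0,0, 0,0,-0.2,0,0,0, 0,0,-0.2,0,0,0, 0,0,-0.12,0,0,0, 0,0,-0.04,0,0,0]'
python3 -m handwheel '[0,0,0,0,0,0,0,0,0,0,0,0,0,0,0,0,0,0]'
python3 -m handwheel '[0,0,0,0,0,0,0,0,0,0,0,0,0,0,0,0,0,0,0,0,0,0,0,0]' 0 40
python3 -m handwheel '[0,0,0.1,0,0,0, 0,0,0.15,0,0,0, 0,0,0.2,0,0,0, 0,0,0.2,0,0,0]'
```

```text
time: 34.72
eef_pos: [0.4967, -0.0242, 0.0759]
tcp_rot: [0.682, 0.731, -0.002, -0.003]
contact_force: [-0.4, -0.7, -0.1]
opening: 0.499
finger_force: 0.0
time: 34.97
eef_pos: [0.5006, -0.0242, 0.0813]
tcp_rot: [0.682, 0.731, 0.001, 0.001]
contact_force: [0.1, -0.7, 0.5]
opening: 0.499
finger_force: 0.0
time: 35.3
eef_pos: [0.5004, -0.0238, 0.0814]
tcp_rot: [0.682, 0.732, 0.001, 0.002]
contact_force: [-0.1, -1.3, 5.9]
opening: 0.294
finger_force: 40.3
time: 35.63
eef_pos: [0.4978, -0.0229, 0.1768]
tcp_rot: [0.682, 0.732, -0.001, -0.001]
contact_force: [0.6, 0.2, -1.7]
opening: 0.293
finger_force: 39.7
```

```bash
python3 -m handwheel '[-0.02,-0.1,0,0,0,0, -0.04,-0.2,0,0,0,0, -0.045,-0.22,0,0,0,-0.03, -0.045,-0.22,0,0,0,-0.03, -0.045,-0.22,0,0,0,-0.011]'
python3 -m handwheel '[-0.045,-0.22,0,0,0,0, -0.045,-0.23,0,0,0,0, -0.045,-0.23,0,0,0,0, -0.043,-0.22,0,0,0,0, -0.03,-0.157,0,0,0,0]'
python3 -m handwheel '[0,0,0,0,0,0,0,0,0,0,0,0,0,0,0,0,0,0]'
```

```text
time: 36.05
eef_pos: [0.469, -0.1682, 0.1768]
tcp_rot: [0.722, 0.692, 0.0, -0.0]
contact_force: [1.1, 0.3, -1.6]
opening: 0.293
finger_force: 39.8
time: 36.47
eef_pos: [0.4376, -0.3282, 0.1767]
tcp_rot: [0.722, 0.692, -0.0, 0.0]
contact_force: [0.1, 0.1, 0.3]
opening: 0.29
finger_force: 39.7
time: 36.72
eef_pos: [0.4383, -0.3251, 0.1764]
tcp_rot: [0.721, 0.693, 0.0, -0.001]
contact_force: [-0.2, 0.4, -1.7]
opening: 0.295
finger_force: 39.7
```

```bash
python3 -m handwheel '[0,0,-0.22,0,0,0, 0,0,-0.22,0,0,0, 0,0,-0.22,0,0,0, 0,0,-0.15,0,0,0, 0,0,-0.06,0,0,0]'
python3 -m handwheel '[0,0,-0.02,0,0,0, 0,0,-0.02,0,0,0, 0,0,-0.01,0,0,0, 0,0,0,0,0,0, 0,0,0,0,0,0]'
```

```text
time: 37.13
eef_pos: [0.4368, -0.322, 0.0423]
tcp_rot: [0.721, 0.693, 0.0, -0.004]
contact_force: [-1.5, -0.1, -1.5]
opening: 0.292
finger_force: 39.7
time: 37.55
eef_pos: [0.4395, -0.3267, 0.0406]
tcp_rot: [0.721, 0.693, -0.0, 0.001]
contact_force: [0.2, 0.3, -1.5]
opening: 0.292
finger_force: 39.7
```

```bash
python3 -m handwheel '[0,0,-0.01,0,0,0, 0,0,0,0,0,0]'
python3 -m handwheel '[0,0,0,0,0,0, 0,0,0,0,0,0, 0,0,0.2,0,0,0, 0,0,0.27,0,0,0, 0,0,0.27,0,0,0]' 0.5
python3 -m handwheel '[0.02,0.12,0.25,0,0,0, 0.03,0.22,0.07,0,0,0, 0.04,0.25,0,0,0,0.026, 0.04,0.25,0,0,0,0.026, 0.04,0.25,0,0,0,0]'
python3 -m handwheel '[0.04,0.25,0,0,0,0, 0.04,0.25,0,0,0,0, 0.04,0.25,0,0,0,0, 0.04,0.25,0,0,0,0, 0.04,0.25,0,0,0,0]'
python3 -m handwheel '[0.027,0.15,0,0,0,0, 0,0.05,0,0,0,0, 0,0,0,0,0,0, 0,0,0,0,0,0]'
python3 - <<'E'
from mod import *
modules("wrist","m3.npz",box=(.42,.66,-.11,.13))
modules("top",zb=.008,box=(.38,.58,-.46,-.28))
E
```

```text
time: 37.72
eef_pos: [0.4395, -0.3269, 0.0395]
tcp_rot: [0.721, 0.692, 0.0, 0.001]
contact_force: [-1.2, 1.8, 4.4]
opening: 0.293
finger_force: 40.4
time: 38.13
eef_pos: [0.4376, -0.3251, 0.1482]
tcp_rot: [0.721, 0.692, 0.0, -0.002]
contact_force: [1.4, -1.3, 0.8]
opening: 0.5
finger_force: 0.0
time: 38.55
eef_pos: [0.4641, -0.1612, 0.1972]
tcp_rot: [0.692, 0.721, 0.0, 0.001]
contact_force: [1.2, 0.3, -0.5]
opening: 0.499
finger_force: 0.0
time: 38.97
eef_pos: [0.494, 0.0268, 0.1967]
tcp_rot: [0.693, 0.721, 0.0, 0.0]
contact_force: [1.3, -0.2, 0.2]
opening: 0.502
finger_force: 0.0
time: 39.3
eef_pos: [0.498, 0.0547, 0.1964]
tcp_rot: [0.692, 0.722, -0.0, 0.0]
contact_force: [0.9, 0.1, -0.1]
opening: 0.501
finger_force: 0.0
wrist comp [284 187  11  27 153]
wrist comp [293 187  45  19 680]
wrist comp [ 285  209   39   71 1489]
   sink 750 [0.4923 0.0549 0.0762] ((492.605224609375, 54.36576461791992), (16.311134338378906, 40.13814163208008), 2.4197773933410645)
   green 153 [0.4787 0.0346 0.0507] ((483.23944091796875, 34.736900329589844), (16.58669090270996, 31.25277328491211), 2.7528347969055176)
wrist comp [324 210  25  70 926]
   sink 429 [0.5068 0.0562 0.0761] ((506.998291015625, 54.99751281738281), (7.031641006469727, 40.248374938964844), 2.4671525955200195)
   green 151 [0.5183 0.0361 0.0507] ((518.0743408203125, 33.9886589050293), (7.779679775238037, 27.432315826416016), 3.224102735519409)
wrist comp [ 282  397  103   26 2094]
top comp [425 269  27  20 240]
   sink 78 [ 0.5285 -0.3297  0.0325] ((529.12841796875, -335.7032775878906), (48.904541015625, 26.1002197265625), 89.18596649169922)
top comp [425 301  27  19 247]
   sink 69 [ 0.4401 -0.3263  0.0325] ((439.49420166015625, -322.51220703125), (58.65925598144531, 29.261760711669922), 83.56891632080078)
   green 36 [ 0.4374 -0.3218  0.0084] ((441.23529052734375, -327.0458679199219), (69.3768539428711, 45.97578811645508), 85.67089080810547)
```

```bash
python3 -m handwheel '[0.005,-0.003,-0.2,0,0,0, 0,0,-0.2,0,0,0, 0,0,-0.2,0,0,0]'
python3 -m handwheel '[0,0,-0.14,0,0,0, 0,0,-0.04,0,0,0, 0,0,0,0,0,0,0,0,0,0,0,0,0,0,0,0,0,0]'
python3 -m handwheel '[0,0,0,0,0,0,0,0,0,0,0,0,0,0,0,0,0,0,0,0,0,0,0,0]' 0 40
python3 -m handwheel '[0,0,0.1,0,0,0, 0,0,0.15,0,0,0, 0,0,0.2,0,0,0, 0,0,0.2,0,0,0]'
```

```text
time: 39.65
eef_pos: [0.4996, 0.0529, 0.1064]
tcp_rot: [0.693, 0.721, 0.001, 0.001]
contact_force: [0.2, 0.6, -0.3]
opening: 0.5
finger_force: 0.0
time: 40.07
eef_pos: [0.5005, 0.0539, 0.0814]
tcp_rot: [0.693, 0.721, 0.001, 0.001]
contact_force: [0.1, 0.7, 0.3]
opening: 0.496
finger_force: 0.0
time: 40.4
eef_pos: [0.5005, 0.0544, 0.0815]
tcp_rot: [0.692, 0.722, 0.001, 0.002]
contact_force: [-0.8, -1.1, 6.6]
opening: 0.293
finger_force: 40.2
time: 40.73
eef_pos: [0.4978, 0.0548, 0.177]
tcp_rot: [0.692, 0.722, -0.001, -0.001]
contact_force: [0.5, -0.4, -1.3]
opening: 0.292
finger_force: 39.6
```

```bash
python3 -m handwheel '[0.01,-0.1,0,0,0,0, 0.013,-0.2,0,0,0,0, 0.014,-0.24,0,0,0,-0.026, 0.014,-0.24,0,0,0,-0.026, 0.014,-0.24,0,0,0,0]'
python3 -m handwheel '[0.014,-0.24,0,0,0,0, 0.014,-0.24,0,0,0,0, 0.014,-0.24,0,0,0,0, 0.014,-0.24,0,0,0,0, 0.014,-0.24,0,0,0,0]'
python3 -m handwheel '[0.014,-0.24,0,0,0,0, 0.014,-0.24,0,0,0,0, 0.014,-0.24,0,0,0,0, 0,-0.16,0,0,0,0, 0,-0.05,0,0,0,0]'
python3 -m handwheel '[0,0,0,0,0,0,0,0,0,0,0,0,0,0,0,0,0,0]'
```

```text
time: 41.15
eef_pos: [0.5083, -0.0994, 0.177]
tcp_rot: [0.721, 0.692, 0.0, 0.0]
contact_force: [0.3, -1.0, -0.9]
opening: 0.294
finger_force: 39.6
time: 41.57
eef_pos: [0.5187, -0.2799, 0.1767]
tcp_rot: [0.721, 0.693, 0.0, -0.0]
contact_force: [0.7, 0.1, -1.0]
opening: 0.294
finger_force: 39.6
time: 41.98
eef_pos: [0.5247, -0.4216, 0.1766]
tcp_rot: [0.722, 0.691, -0.0, 0.0]
contact_force: [-0.7, 0.8, -1.1]
opening: 0.29
finger_force: 39.6
time: 42.23
eef_pos: [0.5255, -0.4162, 0.1765]
tcp_rot: [0.721, 0.693, 0.0, -0.001]
contact_force: [0.3, 0.0, -0.9]
opening: 0.294
finger_force: 39.6
```

```bash
python3 -m handwheel '[0,0.045,-0.22,0,0,0, 0,0,-0.22,0,0,0, 0,0,-0.22,0,0,0, 0,0,-0.15,0,0,0, 0,0,-0.06,0,0,0]'
python3 -m handwheel '[0,0,-0.02,0,0,0, 0,0,-0.02,0,0,0, 0,0,-0.01,0,0,0, 0,0,0,0,0,0, 0,0,0,0,0,0]'
python3 -m handwheel '[0,0,-0.01,0,0,0, 0,0,0,0,0,0, 0,0,0,0,0,0]'
```

```text
time: 42.65
eef_pos: [0.5236, -0.407, 0.0418]
tcp_rot: [0.721, 0.693, 0.0, -0.004]
contact_force: [-0.6, 0.2, -1.3]
opening: 0.295
finger_force: 39.6
time: 43.07
eef_pos: [0.5263, -0.412, 0.041]
tcp_rot: [0.721, 0.693, -0.0, 0.002]
contact_force: [-0.3, -0.8, 0.0]
opening: 0.293
finger_force: 39.6
time: 43.32
eef_pos: [0.5264, -0.4122, 0.0396]
tcp_rot: [0.721, 0.692, 0.0, 0.002]
contact_force: [-0.4, 0.7, 5.7]
opening: 0.291
finger_force: 40.4
```

Contact with the floor; release, rise, move aside and check.

```bash
python3 -m handwheel '[0,0,0,0,0,0, 0,0,0,0,0,0, 0,0,0.2,0,0,0, 0,0,0.27,0,0,0, 0,0,0.27,0,0,0]' 0.5
python3 -m handwheel '[-0.1,-0.2,0.15,0,0,0, -0.15,-0.2,0.15,0,0,0, -0.15,-0.2,0.15,0,0,0, -0.1,-0.2,0.15,0,0,0, 0,0,0.1,0,0,0]'
python3 -m handwheel '[0,0,0,0,0,0,0,0,0,0,0,0]'
python3 - <<'E'
from mod import *
im,W,c,g=modules("top",zb=.008,box=(.38,.58,-.47,-.27))
cv2.imwrite("pics/fin.png",cv2.resize(im[225:345,150:500],None,fx=2.28,fy=3,interpolation=cv2.INTER_CUBIC))
s=W[g]; print("top tray green y rng",s.min(0),s.max(0))
modules("top",zb=.05)
print(ctrl.get_state()["contact_force"])
E
```

```text
time: 43.73
eef_pos: [0.5242, -0.41, 0.147]
tcp_rot: [0.721, 0.693, 0.0, -0.003]
contact_force: [0.4, -0.7, -0.0]
opening: 0.502
finger_force: 0.0
time: 44.15
eef_pos: [0.4492, -0.5337, 0.2537]
tcp_rot: [0.723, 0.691, -0.002, 0.002]
contact_force: [0.0, 1.5, 0.4]
opening: 0.498
finger_force: 0.0
time: 44.32
eef_pos: [0.4527, -0.5284, 0.2516]
tcp_rot: [0.722, 0.692, 0.0, 0.0]
contact_force: [-0.3, -0.4, 0.2]
opening: 0.495
finger_force: 0.0
top comp [425 269  27  19 275]
   sink 74 [ 0.5285 -0.3291  0.0321] ((529.0718994140625, -325.6312255859375), (54.299598693847656, 26.68794059753418), 85.62066650390625)
   green 34 [ 0.5194 -0.3291  0.0088] ((529.5799560546875, -330.40228271484375), (68.51041412353516, 45.637451171875), 87.95624542236328)
top comp [454 270  26  19 276]
   sink 83 [ 0.527  -0.4129  0.0317] ((526.5755004882812, -411.58599853515625), (56.276512145996094, 25.280305862426758), 86.3726577758789)
   green 37 [ 0.5184 -0.407   0.0092] ((527.2498779296875, -409.1373291015625), (57.91453170776367, 47.84798049926758), 84.04733276367188)
top comp [431 301  20  18 185]
   sink 68 [ 0.4404 -0.3257  0.0324] ((439.9921875, -326.2720947265625), (37.42612838745117, 25.187532424926758), 89.16818237304688)
top tray green y rng [ 0.4164 -0.4476 -0.005 ] [ 0.5538 -0.2915  0.0176]
top comp [356 259   7  40 195]
[ 0.2807 -0.0407 -0.3104]
```

View pics/fin.png

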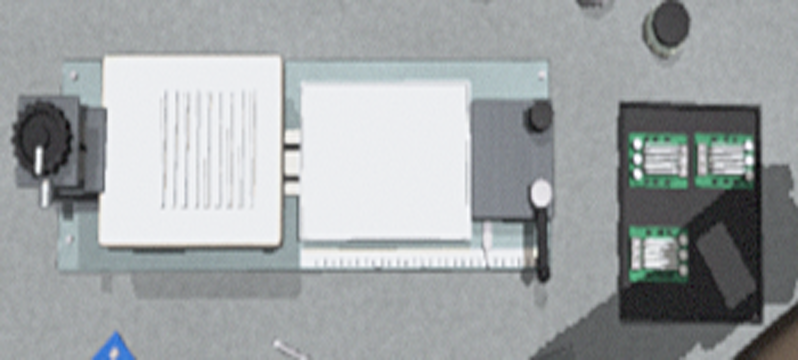

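The table is empty and three modules lie flat in the tray at about (660,160), (725,160) and (660,255). The lever is locked at (541,235), and the wheel's index meets the pointer at (42,175).

```bash
python3 -c "
from plant import ctrl; print(ctrl.sign_off())"
```

```text
the job is handed in; nothing more can be done
None
```

The job is handed in at about 44 s of the 210 s: lamp wound up to its pointer, table on the unload mark with the lever locked, and all three modules present laid flat in the black tray; no verdict was returned.

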